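Load a fluorescence filter into its slider and slide it into the illuminator

ROBOT

A 6-joint arm with a two-finger parallel gripper is mounted at the origin on the work surface. World frame = base frame: x ahead of the robot, y to its left, z up, the work surface at z = 0. Lengths are in m, angles in rad, forces in N, time in s.
With the tool pointing down it reaches from about 0.375 to 0.9 m from the base axis. Payload 3.1 kg.
Tool frame: the origin (TCP) lies midway between the tips of the shut fingers; the grasp point (between the pads) lies 19 mm behind it; x points along the fingers, y is the direction in which the jaws open and shut, and the axes are right-handed (so a half turn about x gives the same grasp; the last joint's range is limited). The gripper opens to 85 mm and grips with 20 to 120 N. Pads are 22 mm wide; open, the fingers measure 114 mm over their backs; the gripper's body (76 mm by 85 mm) begins 54 mm behind the grasp point. The pads swing forward as they close: fully open they stand 13 mm farther back than shut.
Start: joints at [0.998, 0.527, 1.433, -0, 1.181, -0.178], TCP at [0.24, 0.577, 0.231] pointing down, gripper open.
Joint ranges: [-3.08, 3.08], [-0.75, 2.2], [0.22, 2.44], [-1.43, 4.57], [0, 2.65], [-2.85, 2.85]. Speed limits (rad/s): [2.79, 2.79, 3.14, 3.14, 3.14, 3.14].

INTERFACE

Orientations are given as a unit quaternion [x, y, z, w].
In Python, from station import manip gives the robot as it stands.
- The arm moves only by the tool carry_out, never from a script. Its argument "commands" is a list that holds one entry, the list of rows, each a list of 7 numbers: the shift along the tool's x, y, z in units of 25 mm (1.0 is 25 mm), then the turn, a rotation vector about the tool's x, y, z in units of 5 degrees (1.0 is 5 degrees), then the finger opening in mm, from 0 to 85.4. A call has exactly 5 rows; each row is the pose to reach, as a shift and turn from the pose commanded when the call began, along the tool's axes at that moment; what a row does not reach only later rows make up. A row lasts 1/10 s, in which the tool goes at most 50 mm and 8.59 degrees, less where a joint would pass 70% of its speed; a pose out of reach is approached as far as the arm can. A call with a gripper value outside its range is refused whole. The fingers move at their own pace and stop on an object; "force" is the grip in N (left out, the last holds). Time passes only in rows, so rows that repeat a pose let the fingers close, or fill a call up. It gives the time, the measured TCP pose, the force and the opening at its end, in the units of the state.
- manip.sense(): the state, without advancing time (a new reading comes with each control period).
- manip.snapshot(name): name is "scene" or "top"; returns a dict with "image" (400x640x3 uint8, red, green, blue), "fx", "fy", "cx", "cy" (pixels), "k1" (the pictures are not rectified: a ray, as slopes to the right and down, at radius r is drawn at 1 + k1 r^2 times it, then the intrinsics apply), "rvec" (rotation vector, rad) and "tvec" (3), from world to camera coordinates, as OpenCV has them. Camera axes: x right, y down, z forward; pixel columns grow to the right and rows downward; lengths in m; the calibration is good to about 2 mm. A picture is of the moment at which its call begins. There is no depth.
- manip.sign_off(): hands the job in, once; it reports no verdict.
The state is a dict: "t": time; "q": joint angles; "qd": joint speeds; "tau": joint torques, N m; "tcp_pos": TCP position; "tool_rot": TCP orientation; "force": force on the tool from outside, world axes, zero at the start; "ft_torque": the same for the moment, N m; "finger_gap": opening from 0.0 (shut) to 1.0 (fully open).
Only numpy, scipy, OpenCV 4.12 (cv2) and the standard library are available. Lean on these libraries where they do the work, as an engineer would, in place of code of your own. Each camera call takes 0.05 s, during which the arm holds its last target.

TASK

Take the amber filter out of the white rack and lay it flat in the pocket of the blue slider while the slider is still outside the illuminator; the little easel is there for setting the filter down so that you can take it again by its edges. Then slide the loaded slider, nose first, into the slot of the white illuminator unit, past the sprung catch and fully home against its stop, and let go. Leave the green filter, the objective, the slide box and the screwdriver where they are.

Things in the scene. Friction and masses are not known exactly. Their poses are not given: they have to be found in the camera images.
- filter_center (a point): Centre of the loose amber filter: black square frame 50 x 50 x 10 mm (about 45 g), amber window on both faces; y axis = thickness, x and z along its edges. It starts on edge, z up, in either slot of the rack, centre 31 mm above the bench; its upper 36 mm stand free, with open space before both faces. Any face or edge may be up.
- spare_center (a point): Centre of the bystander filter, same frame with green windows, standing in the other slot of the rack. To be left alone.
- rack: Fixed white rack 160 x 36 x 20 mm (x, y, z), origin at the centre of its underside. Two slots in line along its x, centred at x = -37 and +37 mm, each about 54 (x) x 13 (y) mm, floor 6 mm above the bench. The filters' thickness lies along the rack's y.
- easel: Fixed small easel, origin on the bench. Front looks along its own -x. Two 5 mm wide bars at y = -20 and +20 mm climb at 45 degrees towards +x and +z for 52 mm; between them (35 mm) and outside them is open space for fingers. At their foot a 45 mm wide ledge stands up 8 mm square to the bars. Base plate 85 x 70 x 8 mm.
- easel_rest (a point): Where a filter's centre is when it lies on the easel, lower edge on the ledge, back on the bars (25 mm up the bars, 5 mm off them, 45 mm above the bench): its face then looks up and to the easel's -x at 45 degrees, and its side edges, 50 mm apart along the easel's y, stand out 2.5 mm beyond the bars, to be taken from the front and above at 45 degrees.
- slider_pocket (a point): Centre of the pocket's floor in the loose blue slider (160 g, flat on the bench at the start), 5 mm above its underside. Slider +x: to the nose (at x = +33 mm), z up. Pocket 53 x 53 mm, 10 mm deep, with a bevelled mouth; its y sides are open over the middle 41 mm, down to the bench, for fingers holding the filter by edges. A filter fully in is flush with the 15 mm high walls. 64 mm wide.
- slider_fin (a point): Gripping point of the slider's upright black fin, 84 mm behind the pocket's centre (slider x = -84 mm), 30 mm above the underside. The fin is 26 mm long (x) and 12 mm thick (y), top 40 mm above the underside: take it across its thickness from above (the nose may droop a little when lifted). A steel ridge across the pocket's back wall (x = -34.5 mm) rises to 18 mm.
- unit: Fixed white illuminator unit, origin on the bench below the home place; +x is the way the slider goes in. Slot: floor 12 mm above the bench, 68 mm wide, 22 mm high, mouth at x = -50, stop for the nose at x = +33 mm. Apron at floor height to x = -72, then a ramp down to x = -96 mm; flared cheeks 83 mm apart at x = -75 mm, 28 mm high. Unit 44 mm high, lamp box behind (x > 45 mm) 75 mm.
- unit_home (a point): On the slot's floor, 12 mm above the bench: the slider's underside below the pocket's centre is here when home, axes parallel to the unit's (slider_pocket is then 5 mm above this point, slider_fin 84 mm behind it along the unit's x and 30 mm above).
- catch (a joint): Lift (m) of the brass sprung roller in the slot's roof, 0 at rest. The slider's ridge meets it about 14 mm before home, lifts it 2.5 mm and passes under it; this takes some 5 to 15 N along the slot. After that the slider goes on to the hard stop and the roller drops behind the ridge.
- objective_center (a point): Middle of a dark steel microscope objective with a yellow band standing on the bench, 32 mm in diameter and 50 mm tall. To be left alone.
- slide_box_center (a point): Middle of a white slide box 82 x 40 x 28 mm lying on the bench. To be left alone.
- driver_grip (a point): Handle of a 150 mm screwdriver lying on the bench. To be left alone.
Mind the look-alikes: they are no part of the job. Several things look just like the part that bears slider_pocket: the one meant starts farthest to the robot's right.

How it is judged:
On the way:
1. the amber filter lies flush in the slider's pocket, let go, with the slider still outside the slot (angle between the y axis of filter_center and the z axis of slider_pocket, either way round below 0.07 rad and x of filter_center in the frame of slider_pocket between -0.004 and 0.004 m and y of filter_center in the frame of slider_pocket between -0.004 and 0.004 m and z of filter_center in the frame of slider_pocket between 0.003 and 0.0068 m and contact force between the fingers and filter below 0.1 N and horizontal distance between slider_pocket and unit_home above 0.083 m), for 0.2 s.
At the end, for the whole second after the job is handed in: The slider is in the unit's slot within 3 mm of its stop (4 mm in the plane), flat on the slot's floor within 3 mm, nose inwards; the amber filter lies flush in its pocket (within 5 mm of the middle, less than 1.8 mm proud, flat within 4 degrees); both are at rest (x of slider_pocket in the frame of unit_home above -0.003 m and horizontal distance between slider_pocket and unit_home below 0.004 m and z of slider_pocket in the frame of unit_home below 0.008 m and angle between the z axis of slider_pocket and the z axis of unit_home, either way round below 0.06 rad and angle between the x axis of slider_pocket and the x axis of unit_home, either way round below 0.08 rad and angle between the y axis of filter_center and the z axis of slider_pocket, either way round below 0.07 rad and horizontal distance between filter_center and slider_pocket below 0.005 m and z of filter_center in the frame of slider_pocket between 0.003 and 0.0068 m and linear speed of each of slider, filter below 0.01 m/s); the robot touches nothing.
It fails at once if the green filter is moved more than 15 mm (distance of spare_center from where it was at the start of the episode above 0.015 m).
It fails at once if the objective is moved more than 20 mm (distance of objective_center from where it was at the start of the episode above 0.02 m).
It fails at once if the slide box is moved more than 20 mm (distance of slide_box_center from where it was at the start of the episode above 0.02 m).
It fails at once if the screwdriver is moved more than 20 mm (distance of driver_grip from where it was at the start of the episode above 0.02 m).
It also fails if it takes over 72 s, if anything falls off the work surface, if the arm or the gripper's body presses on something with over 40 N, if the wrist force passes 120 N, or if a joint passes its speed limit or range.

## Working session

There is one attempt and no reset: what is moved stays moved. The work goes in short steps, Python scripts to look and compute and a tool call to move; the robot and the scene stay as the last step left them, time stands still between calls to the robot, and variables do not carry over. Pictures are saved under pics/ and viewed, and the job is handed in when it is done.

Besides the shell and the picture viewer there is one more tool, called as name(argument=value, ...), one argument or row to a line, values as JSON. carry_out: Moves the arm, as the interface text tells. Its arguments: {"type":"object","properties":{"commands":{"type":"array"},"force":{"type":"number"}},"required":["commands"]}

```bash
ls; mkdir -p pics; cat > h.py <<'E'
import numpy as np, cv2
from scipy.spatial.transform import Rotation as R
from station import manip
def snap(n,out):
    s=manip.snapshot(n); cv2.imwrite('pics/'+out+'.png',s['image'][:,:,::-1]); 
    np.savez('pics/'+out+'.npz',**s); return s
def load(out): return dict(np.load('pics/'+out+'.npz'))
def ray(s,u,v):
    x=(u-s['cx'])/s['fx']; y=(v-s['cy'])/s['fy']; rd=np.hypot(x,y); r=rd
    for _ in range(30): r=rd/(1+s['k1']*r*r)
    k=r/rd if rd>0 else 1
    Rm=R.from_rotvec(np.ravel(s['rvec'])).as_matrix(); t=np.ravel(s['tvec'])
    d=Rm.T@np.array([x*k,y*k,1]); return -Rm.T@t, d/np.linalg.norm(d)
def onz(s,u,v,z):
    c,d=ray(s,u,v); return c+d*(z-c[2])/d[2]
def proj(s,p):
    Rm=R.from_rotvec(np.ravel(s['rvec'])).as_matrix(); c=Rm@np.asarray(p)+np.ravel(s['tvec'])
    x,y=c[:2]/c[2]; f=1+s['k1']*(x*x+y*y); return np.array([s['fx']*x*f+s['cx'],s['fy']*y*f+s['cy']])
def tri(obs):
    A=np.zeros((3,3));b=np.zeros(3);L=[]
    for s,u,v in obs:
        c,d=ray(s,u,v);P=np.eye(3)-np.outer(d,d);A+=P;b+=P@c;L.append((c,P))
    p=np.linalg.solve(A,b); return p,[np.linalg.norm(P@(p-c)) for c,P in L]
E
python3 - <<'E'
from h import *
for n in('scene','top'):
    s=snap(n,n+'0'); c,_=ray(s,320,200); print(n,c,onz(s,320,200,0),float(s['fx']),float(s['k1']))
print(manip.sense())
E
```

```text
pics
scene [1.05730726 0.57468676 0.55796548] [ 0.41694769 -0.06114737  0.        ] 433.8157074790177 -0.0033324197680530596
top [0.37581258 0.03776869 0.9426396 ] [0.50026233 0.03817385 0.        ] 364.00740169316475 -0.07635297516916553
{'t': 0.1, 'q': array([ 9.97498116e-01,  5.28374588e-01,  1.43379978e+00,  2.57955772e-05,
        1.18136935e+00, -1.78508193e-01]), 'qd': array([ 0.00135843, -0.00340559, -0.00312923, -0.00042686,  0.00103856,
        0.00037969]), 'tau': array([-1.79840704e-04, -4.43308139e+01, -1.78586465e+01, -2.26752827e-04,
        3.90709582e-03, -1.32507679e-06]), 'tcp_pos': array([0.23999861, 0.57638368, 0.23042246]), 'tool_rot': array([ 0.13803946,  0.69363539, -0.13931655,  0.69311323]), 'force': array([ 0.02107631,  0.16489045, -0.11818542]), 'ft_torque': array([ 0.00554419,  0.04556644, -0.04539646]), 'finger_gap': 0.9977398576440968}
```

View pics/scene0.png

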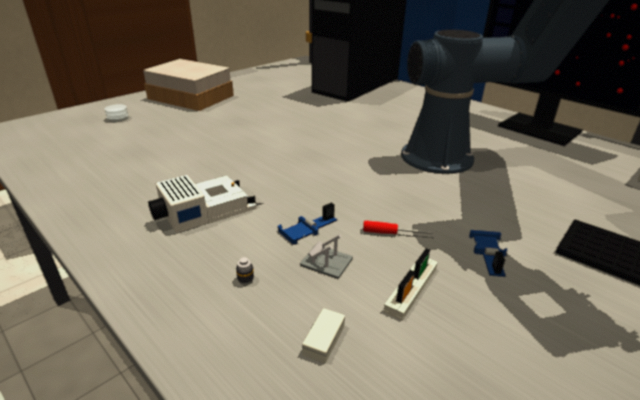

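View pics/top0.png

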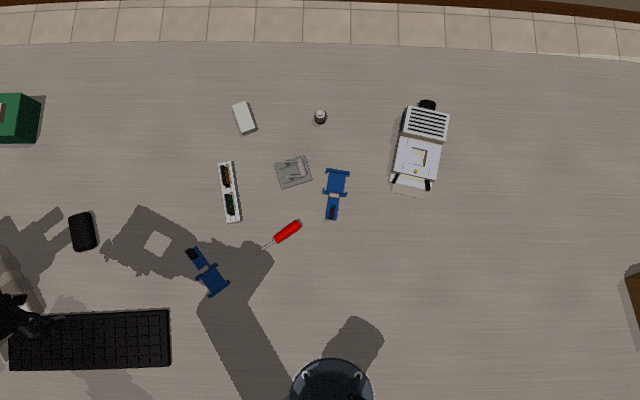

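The top view has +x up and +y to the left. The slider farthest right is at about (335,190), with its nose end at the top. The look-alike is at (208,272). The rack is at (229,192) with amber at its upper end, the easel at (293,172) and the unit at (418,155). I'll enlarge these areas.

```bash
python3 - <<'E'
import cv2
a=cv2.imread('pics/top0.png');b=cv2.imread('pics/scene0.png')
def c(im,x0,y0,x1,y1,k,n): cv2.imwrite('pics/'+n,cv2.resize(im[y0:y1,x0:x1],None,fx=k,fy=k,interpolation=cv2.INTER_CUBIC))
c(a,210,140,360,240,5,'c1.png');c(a,310,90,460,230,4,'c2.png');c(b,270,190,450,320,4.4,'c3.png');c(b,140,160,350,270,3.8,'c4.png')
E
```

```text
(no output)
```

View pics/c1.png

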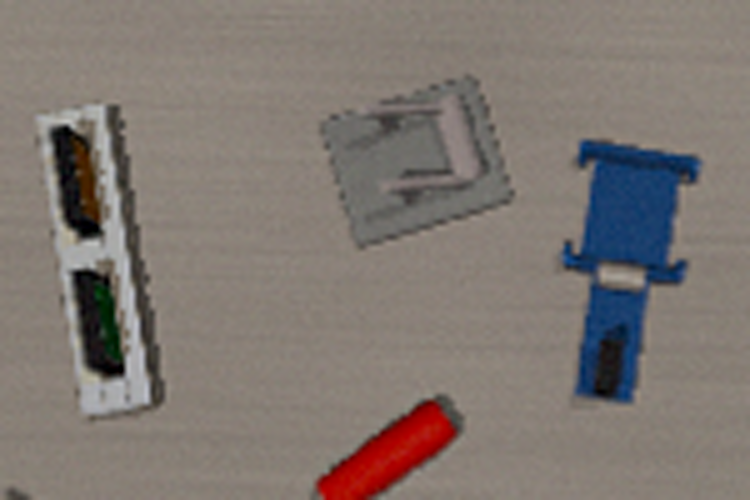

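View pics/c2.png

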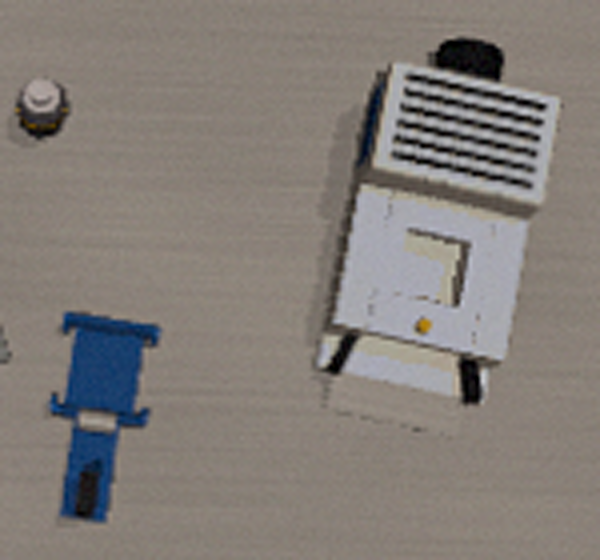

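View pics/c3.png

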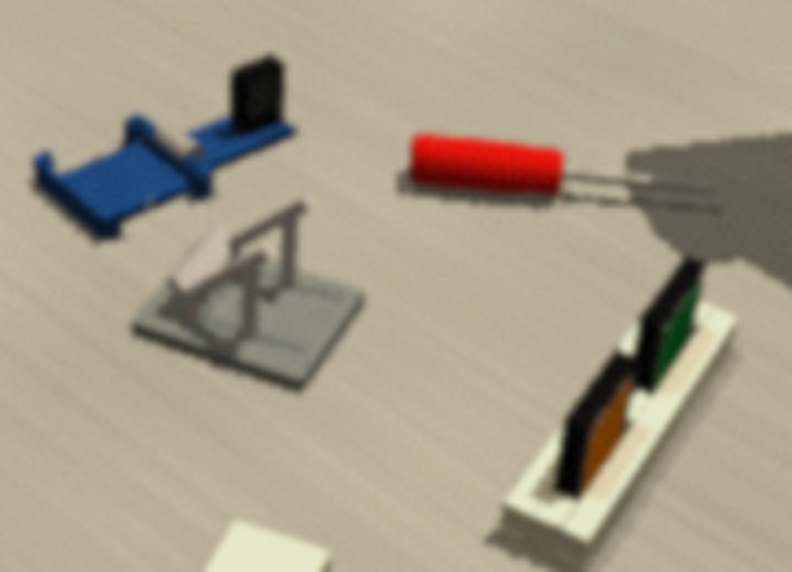

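View pics/c4.png

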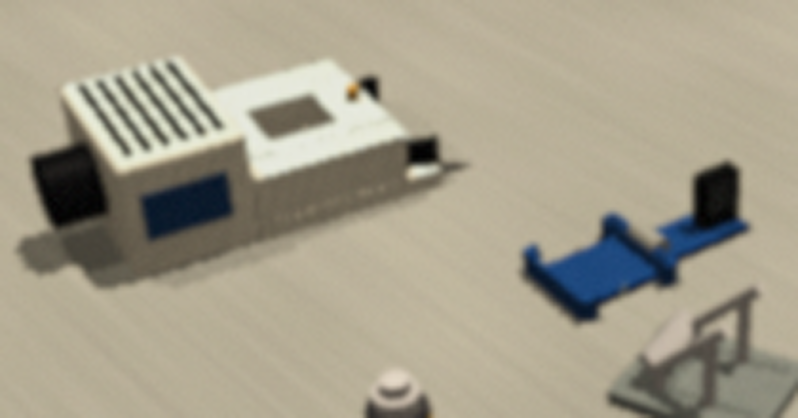

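The crops confirm the poses. The easel's ledge is on its right side, so its bars climb toward world +y. Amber is in the rack's far slot, the slider's nose points to +x, and the unit opens toward the robot. Next I'll measure with masks.

```bash
cat > m1.py <<'E'
from h import *
s=load('top0'); S=load('scene0')
im=s['image'].astype(int); hsv=cv2.cvtColor(s['image'],cv2.COLOR_RGB2HSV)
K=8
big=cv2.resize(s['image'],None,fx=K,fy=K,interpolation=cv2.INTER_CUBIC)
def cnt(maskf,box,z,name):
    x0,y0,x1,y1=box; c=big[y0*K:y1*K,x0*K:x1*K]; h=cv2.cvtColor(c,cv2.COLOR_RGB2HSV)
    m=maskf(c.astype(int),h).astype(np.uint8)*255
    m=cv2.morphologyEx(m,cv2.MORPH_OPEN,np.ones((7,7)))
    cs,_=cv2.findContours(m,cv2.RETR_EXTERNAL,cv2.CHAIN_APPROX_NONE)
    k=max(cs,key=cv2.contourArea)[:,0,:]
    W=np.array([onz(s,(u+.5)/K-.5+x0,(v+.5)/K-.5+y0,z)[:2] for u,v in k])
    r=cv2.minAreaRect((W*1000).astype(np.float32))
    print(name,'ctr',np.round(r[0],1),'size',np.round(r[1],1),'ang',round(r[2],2))
    out=c[:,:,::-1].copy(); cv2.drawContours(out,[k[:,None,:]],-1,(0,255,255),1); cv2.imwrite('pics/m_'+name+'.png',cv2.resize(out,None,fx=.5,fy=.5)); return W
cnt(lambda c,h:(c.min(2)>135),(210,150,250,232),.02,'rack')
cnt(lambda c,h:(h[:,:,1]>120)&(h[:,:,0]>95)&(h[:,:,0]<130),(315,160,360,225),.010,'slider')
cnt(lambda c,h:(c.min(2)>135),(385,130,450,190),.044,'unit')
cnt(lambda c,h:(abs(c[:,:,0]-c[:,:,2])<16)&(c.max(2)<150),(268,148,318,196),.008,'easel')
for t in ('rack','easel','slider','unit'): pass
E
python3 m1.py
python3 - <<'E'
import cv2,numpy as np
ims=[cv2.imread('pics/m_%s.png'%t) for t in('rack','slider','easel','unit')]
H=max(i.shape[0] for i in ims); print([i.shape for i in ims])
cv2.imwrite('pics/mm.png',np.hstack([cv2.copyMakeBorder(i,0,H-i.shape[0],0,4,0) for i in ims]))
E
```

```text
rack ctr [515.1 274.9] size [160.5  37.1] ang 12.25
slider ctr [547.   -1.6] size [62.8 68.3] ang 82.66
unit ctr [ 610.3 -208.7] size [112.9  94.9] ang 78.8
easel ctr [572.3 111.9] size [75.7 90.6] ang 18.77
[(328, 160, 3), (260, 180, 3), (192, 200, 3), (240, 260, 3)]
```

View pics/mm.png

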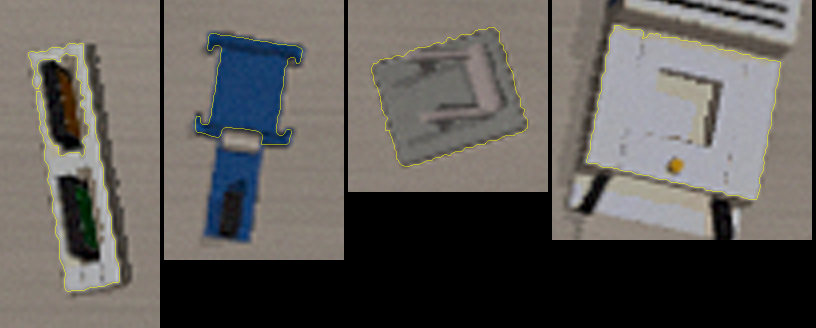

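Rack (160.5 x 37 mm) and unit roof (95 mm deep) match the given sizes. To triangulate heights I need corners in both views, so I'll make larger crops.

```bash
cat > crop.py <<'E'
import cv2,sys,numpy as np
def crop(src,box,k,out):
    im=cv2.imread('pics/'+src+'.png');x0,y0,x1,y1=box
    c=cv2.resize(im[y0:y1,x0:x1],None,fx=k,fy=k,interpolation=cv2.INTER_CUBIC)
    for u in range(x0,x1,5): cv2.line(c,(int((u-x0+.5)*k),0),(int((u-x0+.5)*k),6),(0,255,255),1); cv2.putText(c,str(u),(int((u-x0+.5)*k)-10,17),0,.35,(0,255,255),1)
    for v in range(y0,y1,5): cv2.line(c,(0,int((v-y0+.5)*k)),(6,int((v-y0+.5)*k)),(0,255,255),1); cv2.putText(c,str(v),(8,int((v-y0+.5)*k)+4),0,.35,(0,255,255),1)
    cv2.imwrite('pics/'+out+'.png',c)
if __name__=='__main__':
    a=sys.argv; crop(a[1],tuple(map(int,a[2].split(','))),float(a[3]),a[4])
E
python3 crop.py top0 272,150,317,195 13 e1; python3 crop.py scene0 296,225,358,280 12 e2
python3 crop.py top0 318,162,355,225 9 s1; python3 crop.py scene0 272,198,342,246 11 s2
```

```text
(no output)
```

View pics/e1.png

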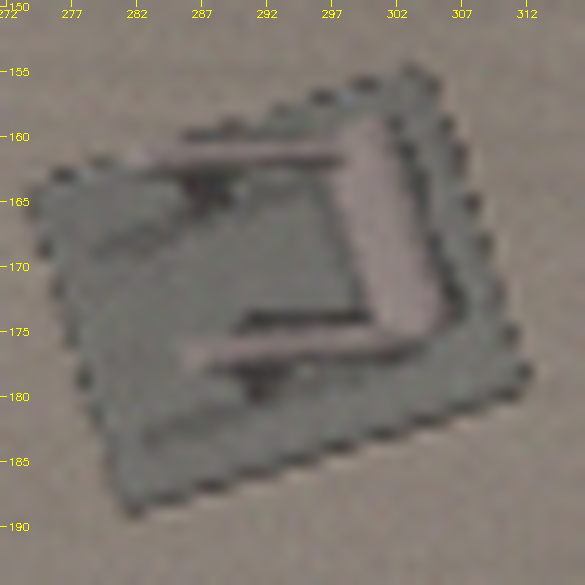

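View pics/e2.png

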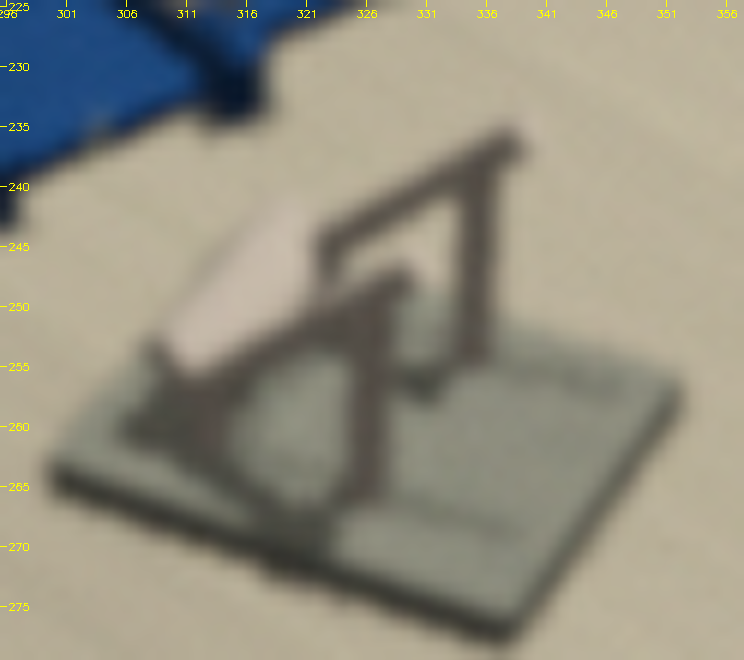

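View pics/s1.png

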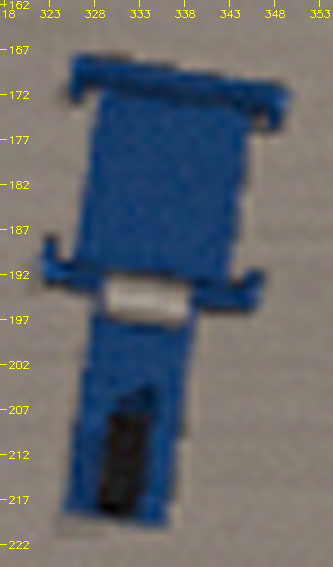

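View pics/s2.png

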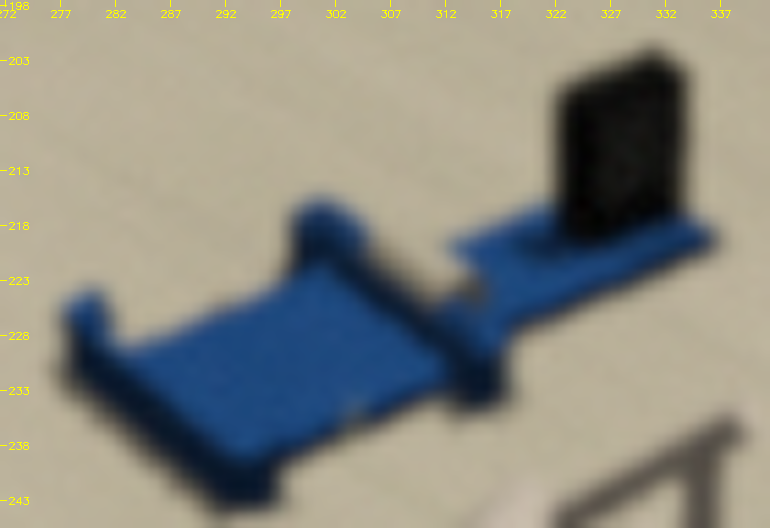

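```bash
cat > m2.py <<'E'
from h import *
s=load('top0'); S=load('scene0')
P={}
def t(n,a,b,z=None):
    p,e=tri([(s,*a),(S,*b)]); P[n]=p; print(n,np.round(p*1000,1),'res',np.round(np.array(e)*1000,1))
t('barA tip',(282.3,161.3),(330,247)); t('barB tip',(286,177),(339,236.3))
t('ledge A top',(300,159),(311.5,255)); t('ledge B top',(304,174.5),(320,242))
t('plate TR',(304.5,155),(300,263)); t('plate TL',(273.7,164),(338.5,275.5)); t('plate BL',(281.2,188.5),(352.7,256))
t('nose L top',(326.2,168),(296,238.5)); t('nose R top',(348.8,172),(279.8,225.3)); 
t('finback',(331,218.5),(334.5,204)); 
# fin top
for n,u,v in (('a',331.5,206.5),):pass
E
python3 m2.py
```

```text
barA tip [587.  135.   57.2] res [0.9 0.9]
barB tip [548.4 123.6  56.1] res [0.2 0.2]
ledge A top [600.5  95.3  22.9] res [3.7 3.7]
ledge B top [560.8  81.9  25.9] res [1.5 1.5]
plate TR [617.4  83.3   4.8] res [1.7 1.7]
plate TL [591.  163.    7.2] res [1.2 1.2]
plate BL [526.4 141.1   5.4] res [1.4 1.4]
nose L top [579.9  27.   15.3] res [3.9 3.9]
nose R top [571.8 -33.   14.2] res [2.7 2.7]
finback [447.8  11.8  35.8] res [2.9 2.9]
```

```bash
cat > m3.py <<'E'
from h import *
s=load('top0'); S=load('scene0'); f=lambda u,v,z:print((u,v),np.round(onz(s,u,v,z)[:2]*1000,1))
g=lambda u,v,z:print('S',(u,v),np.round(onz(S,u,v,z)[:2]*1000,1))
print('slider z5 tail L,R'); f(327,196,.005);f(324.5,218,.005);f(339.2,198,.005);f(336.2,220,.005)
print('floor edges');f(329,173,.005);f(326.5,191,.005);f(345.5,175,.005);f(342.5,193,.005)
print('nose front z15');f(325.8,167.5,.015);f(350.2,171.3,.015); print('back wall tips');f(323,193.0,.015);f(346.5,196.5,.015)
print('ridge z18');f(329.5,192.5,.018);f(339,193.5,.018);f(329,197,.018);f(338.3,198.2,.018)
print('easel foot z23.8');f(297.8,161.7,.0238);f(300.4,174,.0238); print('bars z mid'); f(282.3,161.3,.0606);f(286,177,.0606)
print('scene: tail end z5');g(336.5,219,.005);print('fin top corners');g(322.5,206,.04);g(331,202,.04);g(334.3,204,.04);g(325.5,208,.04)
print('nose bottom near corner');g(292,243.5,0);g(296,238.5,.015);g(278.5,225,.015)
E
python3 m3.py
python3 - <<'E'
from crop import crop
crop('scene0',(140,165,265,235),6.2,'u2');crop('top0',(385,130,452,202),8,'u1');crop('top0',(212,155,248,228),8,'r1');crop('scene0',(380,240,445,320),7,'r2')
E
```

```text
slider z5 tail L,R
(327, 196) [510.5  20.2]
(324.5, 218) [453.   25.4]
(339.2, 198) [506.1 -11.6]
(336.2, 220) [448.6  -4.9]
floor edges
(329, 173) [571.7  16.3]
(326.5, 191) [523.7  21.8]
(345.5, 175) [567.5 -27.2]
(342.5, 193) [519.4 -20. ]
nose front z15
(325.8, 167.5) [584.   25.1]
(350.2, 171.3) [575.5 -38.6]
back wall tips
(323, 193.0) [516.7  30.9]
(346.5, 196.5) [509.1 -29.9]
ridge z18
(329.5, 192.5) [517.9  14.2]
(339, 193.5) [515.9 -10.2]
(329, 197) [506.2  15.3]
(338.3, 198.2) [503.7  -8.7]
easel foot z23.8
(297.8, 161.7) [595.5  97.9]
(300.4, 174) [563.3  90.2]
bars z mid
(282.3, 161.3) [586.8 134. ]
(286, 177) [547.4 123.3]
scene: tail end z5
S (336.5, 219) [452.9  28.4]
fin top corners
S (322.5, 206) [476.6   6.3]
S (331, 202) [450.8   7.5]
S (334.3, 204) [451.5  18.5]
S (325.5, 208) [477.6  16.6]
nose bottom near corner
S (292, 243.5) [582.2  22.3]
S (296, 238.5) [577.6  30.1]
S (278.5, 225) [572.5 -32.3]
```

View pics/u1.png

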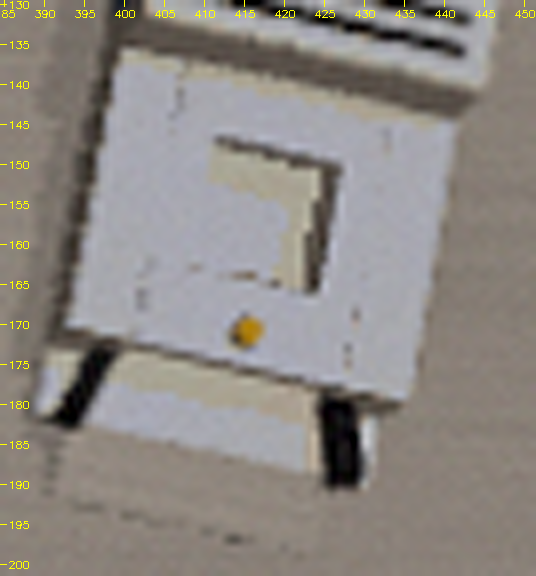

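View pics/u2.png

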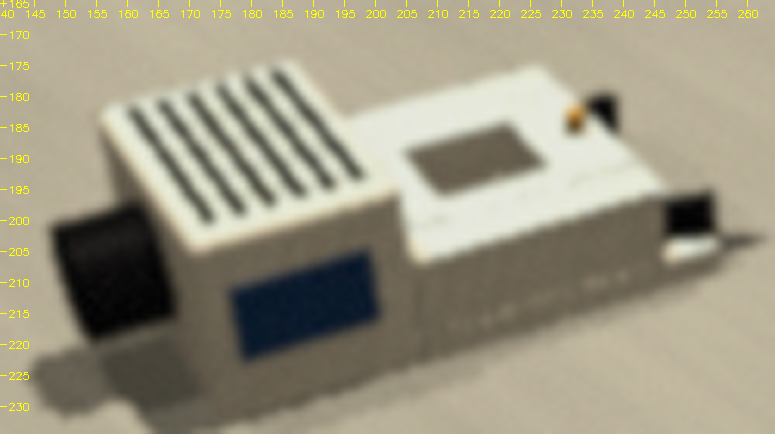

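View pics/r1.png

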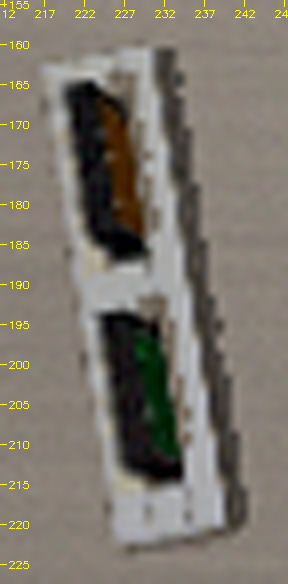

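View pics/r2.png

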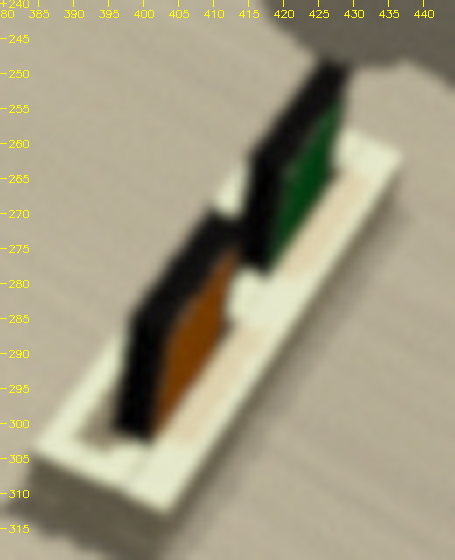

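```bash
cat > m4.py <<'E'
from h import *
s=load('top0'); S=load('scene0')
def t(n,a,b):
    p,e=tri([(s,*a),(S,*b)]); print(n,np.round(p*1000,1),'res',np.round(np.array(e)*1000,1)); return p
g=lambda n,u,v,z:print('S',n,np.round(onz(S,u,v,z)[:2]*1000,1))
t('noseL',(325.8,167.5),(292.2,239.3));t('noseR',(350.2,171.3),(277.7,224.8)); g('nL',292.2,239.3,.015);g('nR',277.7,224.8,.015)
print('unit roof'); 
t('roof front L',(392.7,170.5),(247,194.8));t('roof front R',(435.3,180),(227,175));t('roof back L',(399.6,135.3),(207,206.5))
print('rack'); t('far L',(218,163),(386,303.5)); t('far R',(231,160.5),(403.3,312)); t('near R',(239.5,220.5),(436,261))
# filter top: left edge of black top (+y top edges) & corners
print('filter'); t('far +y top',(219.9,164.8),(399,284)); t('near +y top',(223.3,184),(410.5,269.3))
t('green far',(223.5,193.3),(416.5,261))
# predict
def pr(n,p): print(n,'top',np.round(proj(s,p),1),'scene',np.round(proj(S,p),1))
ry=np.radians(12.25);X=np.array([np.cos(ry),np.sin(ry),0]);Y=np.array([-X[1],X[0],0])
c=np.array([.5513,.2827,.031])
for a in(25,-25):
  for b in (5,-5): pr(('ft',a,b),c+X*a/1e3+Y*b/1e3+[0,0,.025])
E
python3 m4.py
```

```text
noseL [584.1  25.3  13.7] res [0.2 0.2]
noseR [574.  -36.9  14.5] res [2.4 2.4]
S nL [585.2  26.7]
S nR [573.3 -34.1]
unit roof
roof front L [ 573.4 -143.2   43.6] res [1.3 1.3]
roof front R [ 552.3 -252.7   43.7] res [0.7 0.7]
roof back L [ 666.7 -161.9   43.9] res [0.9 0.9]
rack
far L [593.4 292.9  29.1] res [12.5 12.5]
far R [588.9 290.5   7.4] res [17.9 17.9]
near R [432.6 257.5   9.4] res [15.8 15.8]
filter
far +y top [575.4 288.2  59.1] res [1.3 1.3]
near +y top [527.5 277.7  56.2] res [1. 1.]
green far [504.1 274.3  59.6] res [1.7 1.7]
('ft', 25, 5) top [218.8 165. ] scene [402.1 286.6]
('ft', 25, -5) top [222.8 164.3] scene [396.6 284.3]
('ft', -25, 5) top [221.8 184.4] scene [413.8 270.2]
('ft', -25, -5) top [225.8 183.7] scene [408.5 268.1]
```

The unit roof triangulates at z≈44 mm, the slider nose at 14 to 15 mm and the filter top at 56 to 59 mm, all as they should be. My rack corner pairing was swapped, but the rack rectangle stands. Next is a helper for computing moves.

```bash
cat > g.py <<'E'
from h import *
def rotxy(x,y): x=np.array(x,float);x/=np.linalg.norm(x);y=np.array(y,float);y-=x*(x@y);y/=np.linalg.norm(y);return np.column_stack([x,y,np.cross(x,y)])
Z=np.array([0,0,1.]);u=lambda d:np.array([np.cos(np.radians(d)),np.sin(np.radians(d)),0])
def go(targets,base=None):
    st=manip.sense(); p0,R0=(st['tcp_pos'],R.from_quat(st['tool_rot']).as_matrix()) if base is None else base
    for p,Rt in targets:
        d=R0.T@(np.asarray(p)-p0)/.025; w=R.from_matrix(R0.T@Rt).as_rotvec(degrees=True)/5
        print('row',np.round(d,2).tolist(),np.round(w,2).tolist())
    print('t',st['t'],'tcp',np.round(p0,4),'x',np.round(R0[:,0],3),'y',np.round(R0[:,1],3),'F',np.round(st['force'],1),'gap',round(st['finger_gap']*85.4,1),'q',np.round(st['q'],2))
RACK=12.25; FIL=np.array([.5513,.2827,.031]); EX=u(108.6);EY=u(198.6);REST=np.array([.5745,.1077,.045])
SL=np.array([.5468,-.0024,0]);SX=u(-7.5);SY=u(82.5);UN=np.array([.6124,-.2085,0]);UX=u(-11.2);UY=u(78.8)
E
python3 - <<'E'
from g import *
Rd=rotxy(-Z,u(102.25)); go([(FIL*[1,1,0]+[0,0,.12],Rd),(FIL*[1,1,0]+[0,0,.026],Rd)])
Rd=rotxy(-Z,-u(102.25)); go([(FIL*[1,1,0]+[0,0,.12],Rd)])
E
```

```text
row [4.42, -6.05, 16.01] [-6.97, -0.01, 0.02]
row [8.18, -6.04, 16.02] [-6.97, -0.01, 0.02]
t 0.1 tcp [0.24   0.5764 0.2304] x [-0.001 -0.002 -1.   ] y [ 0.385  0.923 -0.002] F [ 0.   0.2 -0.1] gap 85.2 q [ 1.    0.53  1.43  0.    1.18 -0.18]
row [4.42, -6.05, 16.01] [29.03, 0.03, 0.01]
t 0.1 tcp [0.24   0.5764 0.2304] x [-0.001 -0.002 -1.   ] y [ 0.385  0.923 -0.002] F [ 0.   0.2 -0.1] gap 85.2 q [ 1.    0.53  1.43  0.    1.18 -0.18]
```

carry_out(
  commands=[
    [[1,-1.5,4,-1.7,0,0,40],[2,-3,8,-3.5,0,0,40],[3,-4.5,12,-5,0,0,40],[4,-6.05,16,-6.97,0,0,40],[4.4,-6.05,16,-6.97,0,0,40]],
  ],
  force=40,
)

```text
t: 0.6
tcp_pos: [0.4112, 0.4162, 0.1743]
tool_rot: [-0.077, 0.703, 0.077, 0.703]
force: [0.3, 0.4, 0.8]
finger_gap: 0.467
```

carry_out(
  commands=[
    [[0,0,0,0,0,0,40],[0,0,0,0,0,0,40],[0,0,0,0,0,0,40],[0,0,0,0,0,0,40],[0,0,0,0,0,0,40]],
  ],
)

```text
t: 1.1
tcp_pos: [0.4093, 0.4184, 0.1752]
tool_rot: [-0.076, 0.703, 0.076, 0.703]
force: [0.7, 0.0, -0.7]
finger_gap: 0.466
```

```bash
python3 - <<'E'
from g import *
Rd=rotxy(-Z,u(102.25)); go([(FIL*[1,1,0]+[0,0,.12],Rd),(FIL*[1,1,0]+[0,0,.026],Rd)])
E
```

```text
row [2.21, -6.52, 4.39] [0.02, 0.01, -0.0]
row [5.97, -6.52, 4.38] [0.02, 0.01, -0.0]
t 1.1 tcp [0.4093 0.4184 0.1752] x [ 0.  0. -1.] y [-0.214  0.977  0.   ] F [ 0.7  0.  -0.7] gap 39.8 q [ 0.61  0.54  1.59  0.    1.01 -1.18]
```

carry_out(
  commands=[
    [[0.5,-1.6,1.1,0,0,0,40],[1,-3.2,2.2,0,0,0,40],[1.5,-4.9,3.3,0,0,0,40],[2.2,-6.5,4.4,0,0,0,40],[2.2,-6.5,4.4,0,0,0,40]],
  ],
)

```text
t: 1.6
tcp_pos: [0.5557, 0.2785, 0.1183]
tool_rot: [-0.074, 0.703, 0.073, 0.704]
force: [-0.7, 1.1, -0.4]
finger_gap: 0.465
```

```bash
python3 - <<'E'
from g import *
Rd=rotxy(-Z,u(102.25)); go([(FIL*[1,1,0]+[0,0,.026],Rd)])
snap('top','top1');snap('scene','scene1')
from crop import crop
crop('top1',(190,120,270,220),6,'a1');crop('scene1',(360,200,460,330),4.5,'a2')
E
```

```text
row [3.69, 0.2, -0.14] [-0.05, 0.01, 0.02]
t 1.6 tcp [0.5557 0.2785 0.1183] x [ 0.001 -0.001 -1.   ] y [-0.208  0.978 -0.001] F [-0.7  1.1 -0.4] gap 39.7 q [ 0.29  0.66  1.54 -0.    0.94 -1.49]
```

View pics/a2.png

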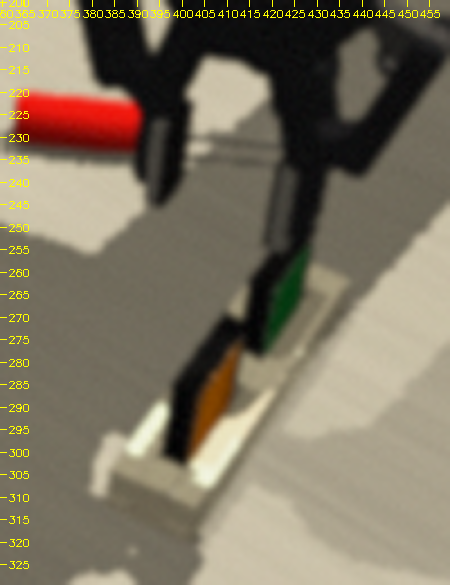

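View pics/a1.png

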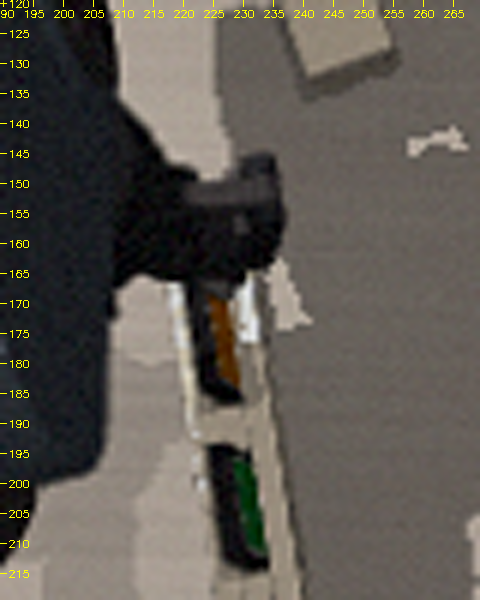

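The fingers hover above the amber filter at 118 mm and the green one is clear. Going down.

carry_out(
  commands=[
    [[0.4,0.1,-0.06,0,0,0,40],[1.2,0.16,-0.1,0,0,0,40],[2.2,0.16,-0.1,0,0,0,40],[3.2,0.16,-0.1,0,0,0,40],[3.65,0.16,-0.1,0,0,0,40]],
  ],
)

```text
t: 2.2
tcp_pos: [0.5457, 0.2867, 0.0266]
tool_rot: [-0.077, 0.704, 0.076, 0.702]
force: [-0.5, -0.0, -0.7]
finger_gap: 0.468
```

carry_out(
  commands=[
    [[0,0,0,0,0,0,40],[0,0,0,0,0,0,8],[0,0,0,0,0,0,0],[0,0,0,0,0,0,0],[0,0,0,0,0,0,0]],
  ],
)

```text
t: 2.7
tcp_pos: [0.5498, 0.285, 0.0296]
tool_rot: [-0.075, 0.702, 0.075, 0.704]
force: [-0.1, -2.1, 2.7]
finger_gap: 0.109
```

```bash
python3 - <<'E'
from g import *
Rd=rotxy(-Z,u(102.25)); go([(FIL*[1,1,0]+[0,0,.026],Rd)])
E
```

```text
row [0.14, -0.1, 0.04] [-0.01, 0.02, 0.0]
t 2.7 tcp [0.5498 0.285  0.0296] x [ 0.002  0.    -1.   ] y [-0.212  0.977 -0.   ] F [-0.1 -2.1  2.7] gap 9.3 q [ 0.3   0.79  1.58 -0.    0.77 -1.49]
```

The filter is held: opening 9.3 mm, z 29.6 mm, so its centre is about 1.4 mm behind the TCP. I'll lift it and plan the easel approach.

carry_out(
  commands=[
    [[-0.4,0,0,0,0,0,0],[-1.4,0,0,0,0,0,0],[-2.8,0,0,0,0,0,0],[-4.2,0,0,0,0,0,0],[-5,0,0,0,0,0,0]],
  ],
)

```text
t: 3.2
tcp_pos: [0.5502, 0.286, 0.1574]
tool_rot: [-0.075, 0.701, 0.076, 0.705]
force: [1.2, 1.7, -0.2]
finger_gap: 0.105
```

```bash
python3 - <<'E'
from g import *
tx=(-EX-Z)/2**.5; n=(-EX+Z)/2**.5
Rp=rotxy(tx,-n)
P=REST+tx*.0014+n*.002
go([(P-tx*.10,Rp),(P-tx*.003,Rp)])
snap('scene','scene2')
from crop import crop
crop('scene2',(330,150,470,320),3.5,'a3')
E
```

```text
row [1.64, -4.46, -0.87] [-1.23, -0.45, -9.0]
row [4.38, -7.19, -0.58] [-1.23, -0.45, -9.0]
t 3.2 tcp [0.5502 0.286  0.1574] x [ 0.005  0.002 -1.   ] y [-0.212  0.977  0.001] F [ 1.2  1.7 -0.2] gap 9.0 q [ 0.3   0.61  1.52  0.    1.01 -1.49]
```

View pics/a3.png

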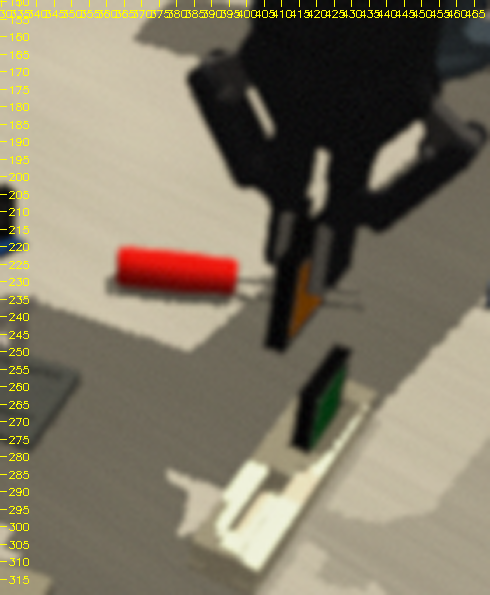

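The amber filter hangs straight in the fingers and the green one is undisturbed. Now I'll swing to the easel approach.

carry_out(
  commands=[
    [[0.2,-0.9,-0.2,-0.2,0,-1.6,0],[0.5,-1.8,-0.4,-0.4,-0.2,-3.2,0],[0.8,-2.8,-0.6,-0.7,-0.3,-4.8,0],[1.2,-3.7,-0.8,-1.0,-0.4,-6.4,0],[1.6,-4.4,-0.87,-1.15,-0.42,-8,0]],
  ],
)

```text
t: 3.75
tcp_pos: [0.5506, 0.1725, 0.1143]
tool_rot: [-0.346, 0.616, -0.135, 0.695]
force: [-0.4, -0.1, -1.3]
finger_gap: 0.108
```

```bash
cat > p1.py <<'E'
from g import *
tx=(-EX-Z)/2**.5; n=(-EX+Z)/2**.5
Rp=rotxy(tx,-n)
P=REST+tx*.0014+n*.002
go([(P-tx*.10,Rp),(P-tx*.003,Rp)])
E
python3 p1.py
```

```text
row [-0.04, -0.07, 0.08] [-0.06, -0.03, -0.94]
row [3.83, -0.39, 0.09] [-0.06, -0.03, -0.94]
t 3.75 tcp [0.5506 0.1725 0.1143] x [ 0.204 -0.614 -0.763] y [-0.238  0.725 -0.647] F [-0.4 -0.1 -1.3] gap 9.2 q [ 0.44  0.76  1.61 -0.83  1.05 -0.92]
```

carry_out(
  commands=[
    [[0,-0.07,0.08,-0.05,0,-0.94,0],[0,-0.07,0.08,-0.05,0,-0.94,0],[0.8,-0.13,0.09,-0.05,0,-0.94,0],[1.6,-0.2,0.09,-0.05,0,-0.94,0],[2.4,-0.27,0.09,-0.05,0,-0.94,0]],
  ],
)

```text
t: 4.25
tcp_pos: [0.5677, 0.1323, 0.0727]
tool_rot: [-0.37, 0.603, -0.16, 0.689]
force: [1.1, -0.3, 0.2]
finger_gap: 0.111
```

carry_out(
  commands=[
    [[0,0,0,0,0,0,0],[0,0,0,0,0,0,0],[0,0,0,0,0,0,0],[0,0,0,0,0,0,0],[0,0,0,0,0,0,0]],
  ],
)

```text
t: 4.75
tcp_pos: [0.5672, 0.1327, 0.0731]
tool_rot: [-0.371, 0.603, -0.161, 0.688]
force: [0.4, -0.8, 1.8]
finger_gap: 0.106
```

```bash
python3 p1.py; python3 - <<'E'
from g import *
snap('scene','scene3');snap('top','top3')
from crop import crop
crop('scene3',(280,170,400,300),4.5,'a4');crop('top3',(250,120,340,210),6,'a5')
E
```

```text
row [-2.42, -0.01, -0.05] [-0.01, -0.03, -0.04]
row [1.46, -0.03, -0.04] [-0.01, -0.03, -0.04]
t 4.75 tcp [0.5672 0.1327 0.0731] x [ 0.222 -0.669 -0.71 ] y [-0.226  0.673 -0.704] F [ 0.4 -0.8  1.8] gap 9.1 q [ 0.4   0.85  1.64 -0.97  1.01 -0.8 ]
```

View pics/a4.png

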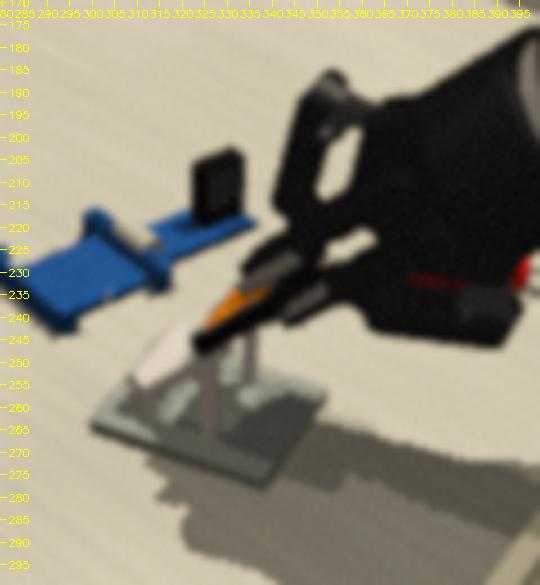

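View pics/a5.png

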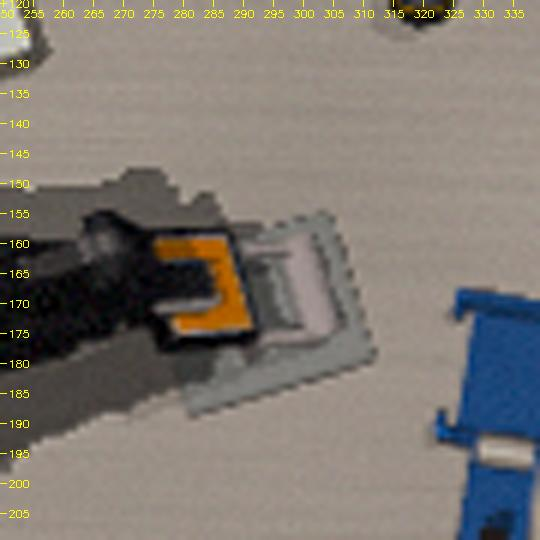

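The filter is parallel to the bars and centred on them, about 35 mm above the ledge. I'll slide it down.

carry_out(
  commands=[
    [[0.4,0,-0.03,0,0,0,0],[0.8,0,-0.04,0,0,0,0],[1.2,0,-0.04,0,0,0,0],[1.45,0,-0.04,0,0,0,0],[1.45,0,-0.04,0,0,0,0]],
  ],
)

```text
t: 5.35
tcp_pos: [0.574, 0.1057, 0.0453]
tool_rot: [-0.371, 0.604, -0.162, 0.687]
force: [3.2, -6.1, 1.3]
finger_gap: 0.11
```

carry_out(
  commands=[
    [[0,0,0,0,0,0,0],[0,0,0,0,0,0,0],[0,0,0,0,0,0,0],[0,0,0,0,0,0,0],[0,0,0,0,0,0,0]],
  ],
)

```text
t: 5.85
tcp_pos: [0.5738, 0.1059, 0.0456]
tool_rot: [-0.371, 0.604, -0.162, 0.687]
force: [2.4, -6.4, 1.2]
finger_gap: 0.11
```

```bash
python3 p1.py; python3 - <<'E'
from g import *
snap('scene','scene4');snap('top','top4')
from crop import crop
crop('scene4',(290,210,370,290),7,'a4');crop('top4',(250,130,330,200),7,'a5')
E
```

```text
row [-3.97, -0.01, 0.02] [-0.0, -0.08, -0.04]
row [-0.09, -0.02, 0.05] [-0.0, -0.08, -0.04]
t 5.85 tcp [0.5738 0.1059 0.0456] x [ 0.218 -0.67  -0.709] y [-0.226  0.672 -0.705] F [ 2.4 -6.4  1.2] gap 9.4 q [ 0.35  0.89  1.65 -1.03  0.96 -0.76]
```

View pics/a4.png

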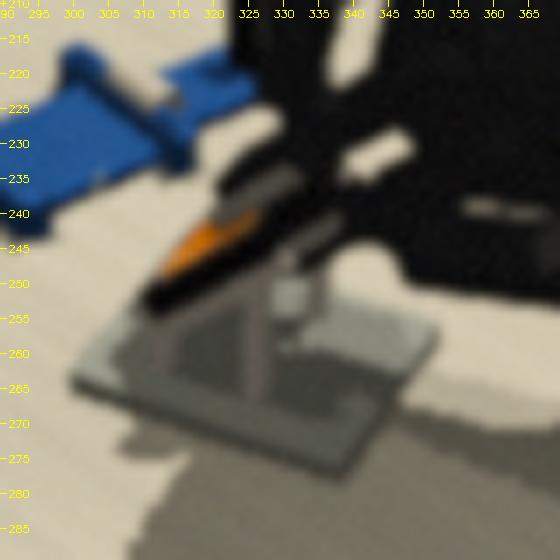

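View pics/a5.png

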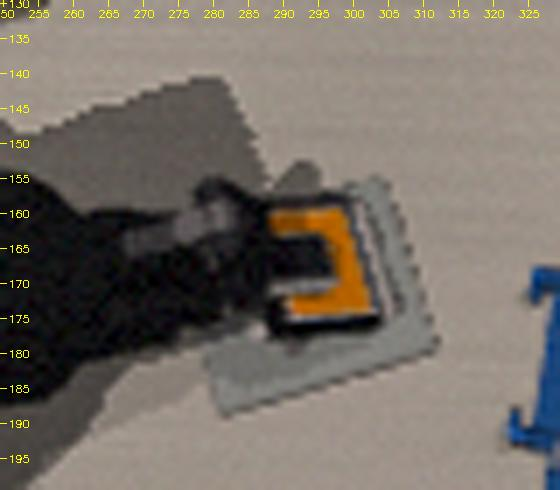

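The filter sits against the bars with its lower edge at the ledge, and I feel about 6 N from the bars. Opening moderately.

carry_out(
  commands=[
    [[0,0,0,0,0,0,18],[0,0,0,0,0,0,30],[0,0,0,0,0,0,30],[0,0,0,0,0,0,30],[0,0,0,0,0,0,30]],
  ],
)

```text
t: 6.45
tcp_pos: [0.5737, 0.1079, 0.046]
tool_rot: [-0.371, 0.603, -0.161, 0.688]
force: [0.5, -0.9, 0.3]
finger_gap: 0.353
```

```bash
python3 p1.py; python3 - <<'E'
from g import *
snap('scene','scene5');snap('top','top5')
from crop import crop
crop('scene5',(290,210,370,290),7,'a4');crop('top5',(250,130,330,200),7,'a5')
E
```

```text
row [-3.9, -0.05, 0.01] [0.0, -0.05, -0.06]
row [-0.02, -0.07, 0.03] [0.0, -0.05, -0.06]
t 6.45 tcp [0.5737 0.1079 0.046 ] x [ 0.22  -0.668 -0.711] y [-0.227  0.674 -0.704] F [ 0.5 -0.9  0.3] gap 30.2 q [ 0.35  0.89  1.65 -1.03  0.96 -0.76]
```

View pics/a4.png

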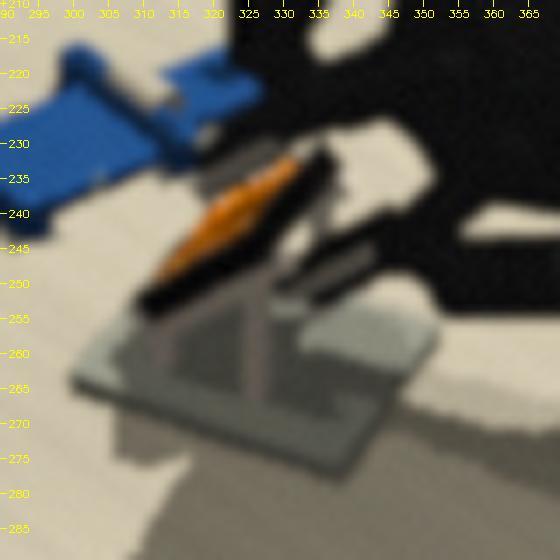

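View pics/a5.png

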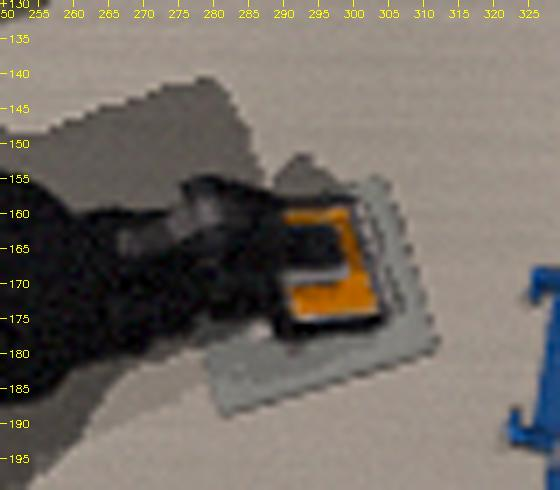

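The filter rests on the easel and both fingers are clear of it. I'll back out along the bars.

carry_out(
  commands=[
    [[-0.6,0,0,0,0,0,30],[-2,0,0,0,0,0,30],[-3.5,0,0,0,0,0,30],[-5,0,0,0,0,0,30],[-5.6,0,0,0,0,0,30]],
  ],
)

```text
t: 7.05
tcp_pos: [0.5434, 0.2046, 0.1488]
tool_rot: [-0.37, 0.601, -0.16, 0.69]
force: [0.6, 0.5, -0.0]
finger_gap: 0.352
```

```bash
cat > p2.py <<'E'
from g import *
tx=(EX-Z)/2**.5
for sg in (1,-1):
    Rp=rotxy(tx,sg*EY); go([(REST-tx*.10,Rp),(REST+tx*.011,Rp)])
E
python3 p2.py; python3 - <<'E'
from g import *
snap('scene','scene6');snap('top','top6')
from crop import crop
crop('scene6',(290,210,370,290),9,'a4');crop('top6',(262,140,327,200),9,'a5')
E
```

```text
row [5.79, -3.98, -0.06] [-13.89, -13.78, 13.83]
row [5.82, 0.46, -0.07] [-13.89, -13.78, 13.83]
t 7.05 tcp [0.5434 0.2046 0.1488] x [ 0.226 -0.666 -0.711] y [-0.225  0.675 -0.703] F [ 0.6  0.5 -0. ] gap 30.1 q [ 0.52  0.74  1.56 -0.84  1.19 -0.9 ]
row [5.79, -3.98, -0.06] [13.89, 13.83, 13.78]
row [5.82, 0.46, -0.07] [13.89, 13.83, 13.78]
t 7.05 tcp [0.5434 0.2046 0.1488] x [ 0.226 -0.666 -0.711] y [-0.225  0.675 -0.703] F [ 0.6  0.5 -0. ] gap 30.1 q [ 0.52  0.74  1.56 -0.84  1.19 -0.9 ]
```

View pics/a4.png

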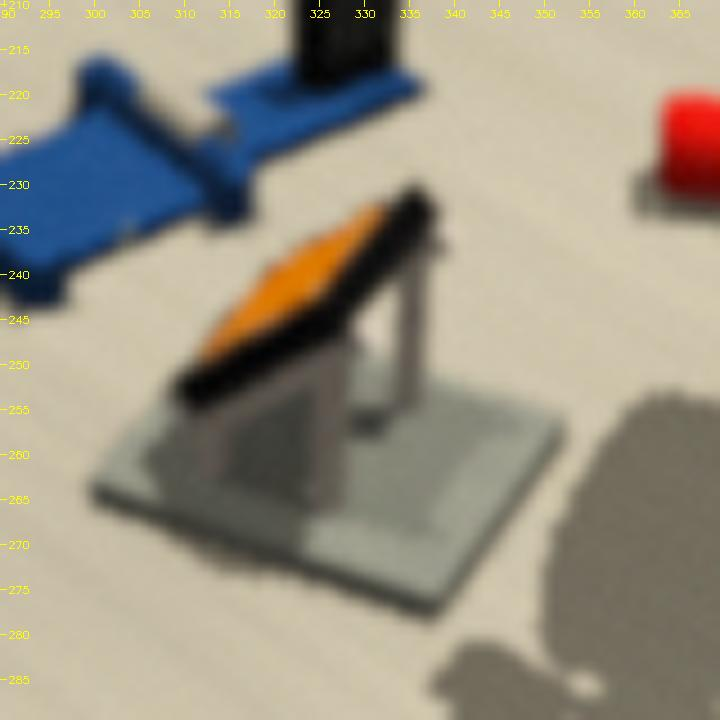

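View pics/a5.png

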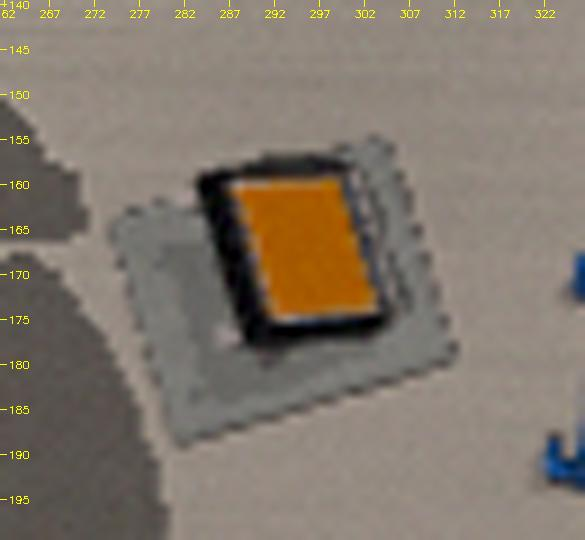

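```bash
python3 - <<'E'
from g import *
s=load('top6');S=load('scene6')
def cen(s,box):
    x0,y0,x1,y1=box;h=cv2.cvtColor(np.ascontiguousarray(s['image'][y0:y1,x0:x1]),cv2.COLOR_RGB2HSV)
    m=((h[:,:,0]>8)&(h[:,:,0]<25)&(h[:,:,1]>150)).astype(np.uint8)
    ys,xs=np.nonzero(m); return xs.mean()+x0,ys.mean()+y0,len(xs)
a=cen(s,(280,150,312,185));b=cen(S,(305,225,345,260));print(a,b)
p,e=tri([(s,*a[:2]),(S,*b[:2])]);n=(-EX+Z)/2**.5
print('face',p,e,'centre',p-n*.005,'REST',REST)
d=p-n*.005-REST;print('dx,dy easel',d@EX*1e3,d@EY*1e3,d[2]*1e3)
print(onz(s,*a[:2],.0485)-n*.005)
# frame corners at bottom edge
for n_,u_,v_,z in(('upL',284,159,.0627),('lowR',304.5,175.5,.0308)): print(n_,onz(s,u_,v_,z))
E
```

```text
(np.float64(295.47093023255815), np.float64(167.0406976744186), 172) (np.float64(322.2285714285714), np.float64(241.52380952380952), 105)
face [0.57541536 0.10274689 0.04624646] [np.float64(0.0011974863700322386), np.float64(0.0011974863700322433)] centre [0.57428767 0.10609776 0.04271092] REST [0.5745 0.1077 0.045 ]
dx,dy easel -1.4508294265233785 0.7122945760717626 -2.289076300419496
[0.57458043 0.10503573 0.04496447]
upL [0.59218566 0.12977346 0.0627    ]
lowR [0.55820809 0.0791929  0.0308    ]
```

The filter lies squarely on the easel. Its top view and triangulation put the centre about 1.2 mm lower along the bars than I assumed, so I'll use (0.5742, 0.1058, 0.045). Now I'll turn to the frontal edge grasp.

carry_out(
  commands=[
    [[0,-0.8,0,0.95,0.95,0.95,66],[0.2,-1.3,0,1.9,1.9,1.9,66],[0.5,-1.7,0,2.9,2.9,2.9,66],[0.8,-2,0,3.9,3.9,3.9,66],[1.1,-2.3,0,4.8,4.8,4.8,66]],
  ],
)

```text
t: 7.65
tcp_pos: [0.5622, 0.1425, 0.1656]
tool_rot: [-0.046, 0.749, -0.21, 0.627]
force: [0.5, -0.4, -0.3]
finger_gap: 0.774
```

```bash
sed -i 's/REST=np.array(.*)/REST=np.array([.5742,.1058,.045])/;' g.py; cat > p2.py <<'E'
from g import *
tx=(EX-Z)/2**.5
Rp=rotxy(tx,-EY); go([(REST-tx*.10,Rp),(REST+tx*.012,Rp)])
E
python3 p2.py
```

```text
row [2.92, -2.75, 2.64] [8.97, 8.94, 9.02]
row [5.05, 0.96, 1.3] [8.97, 8.94, 9.02]
t 7.65 tcp [0.5622 0.1425 0.1656] x [-0.21  -0.333 -0.919] y [ 0.194  0.908 -0.373] F [ 0.5 -0.4 -0.3] gap 66.1 q [ 0.2   0.69  1.39 -0.29  1.36 -1.03]
```

carry_out(
  commands=[
    [[0.4,-0.5,0.5,0.95,0.95,0.95,66],[0.8,-1,1,1.9,1.9,1.9,66],[1.2,-1.5,1.4,2.9,2.9,2.9,66],[1.6,-1.9,1.8,3.9,3.9,3.9,66],[1.9,-2.2,2.2,4.8,4.8,4.8,66]],
  ],
)

```text
t: 8.15
tcp_pos: [0.5943, 0.0618, 0.135]
tool_rot: [0.282, 0.795, -0.231, 0.484]
force: [0.7, -0.9, -0.6]
finger_gap: 0.774
```

```bash
python3 p2.py
```

```text
row [0.45, -0.54, 0.98] [4.13, 4.15, 4.22]
row [4.35, 1.29, -0.25] [4.13, 4.15, 4.22]
t 8.15 tcp [0.5943 0.0618 0.135 ] x [-0.372  0.224 -0.901] y [ 0.673  0.734 -0.095] F [ 0.7 -0.9 -0.6] gap 66.1 q [-0.16  0.77  1.31  0.16  1.48 -1.02]
```

carry_out(
  commands=[
    [[0.1,-0.15,0.3,0.9,0.9,0.9,66],[0.2,-0.3,0.6,1.8,1.8,1.8,66],[0.4,-0.5,0.9,2.7,2.7,2.8,66],[0.45,-0.54,0.98,3.6,3.6,3.7,66],[0.45,-0.54,0.98,4.13,4.15,4.22,66]],
  ],
)

```text
t: 8.65
tcp_pos: [0.5957, 0.0386, 0.115]
tool_rot: [0.539, 0.751, -0.224, 0.309]
force: [0.3, -0.3, -0.4]
finger_gap: 0.772
```

carry_out(
  commands=[
    [[0,0,0,0,0,0,66],[0,0,0,0,0,0,66],[0,0,0,0,0,0,66],[0,0,0,0,0,0,66],[0,0,0,0,0,0,66]],
  ],
)

```text
t: 9.15
tcp_pos: [0.5976, 0.0421, 0.1179]
tool_rot: [0.536, 0.752, -0.222, 0.314]
force: [-0.2, -0.3, 0.6]
finger_gap: 0.77
```

```bash
python3 p2.py; python3 - <<'E'
from g import *
snap('scene','scene7');snap('top','top7')
from crop import crop
crop('scene7',(250,170,370,290),5,'a4');crop('top7',(262,120,372,220),6,'a5')
E
```

```text
row [-0.02, -0.07, 0.14] [0.11, 0.05, 0.05]
row [4.46, -0.06, 0.13] [0.11, 0.05, 0.05]
t 9.15 tcp [0.5976 0.0421 0.1179] x [-0.229  0.666 -0.71 ] y [0.945 0.328 0.004] F [-0.2 -0.3  0.6] gap 65.8 q [-0.39  0.85  1.4   0.56  1.49 -0.95]
```

View pics/a4.png

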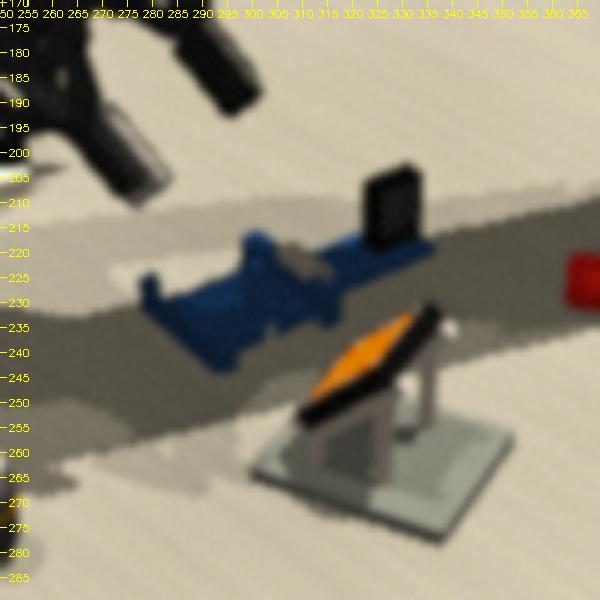

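View pics/a5.png

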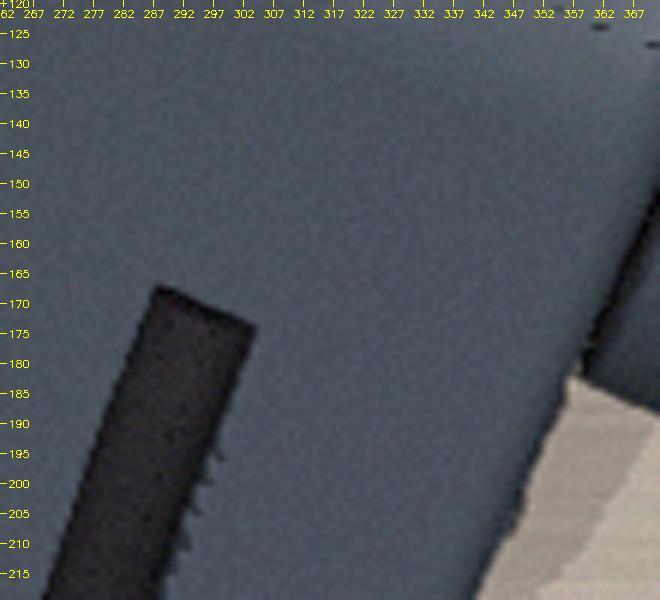

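The top view is blocked by the forearm. The scene view shows the finger tips at about (281,207) and (299,190). I'll compare these with the projected TCP.

```bash
python3 - <<'E'
from g import *
S=load('scene7');st=manip.sense();p=st['tcp_pos'];M=R.from_quat(st['tool_rot']).as_matrix()
for s in (0,4,8,12):
  for w in (33,-33): print(s,w,np.round(proj(S,p-M[:,0]*s/1e3+M[:,1]*w/1e3),1),'outer',np.round(proj(S,p-M[:,0]*s/1e3+M[:,1]*(w+np.sign(w)*14)/1e3),1))
from crop import crop
crop('scene7',(245,165,310,215),11,'a6')
E
```

```text
0 33 [282.9 210.6] outer [279.  214.3]
0 -33 [299.9 194.4] outer [303.3 191.2]
4 33 [281.5 208.9] outer [277.6 212.6]
4 -33 [298.6 192.8] outer [302.  189.7]
8 33 [280.2 207.2] outer [276.2 210.9]
8 -33 [297.4 191.3] outer [300.7 188.1]
12 33 [278.8 205.6] outer [274.9 209.2]
12 -33 [296.1 189.7] outer [299.5 186.5]
```

View pics/a6.png

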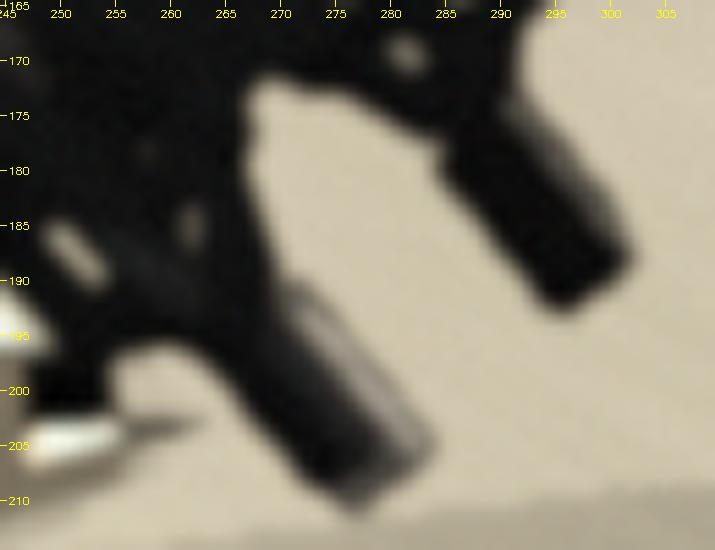

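carry_out(
  commands=[
    [[0.5,-0.06,0.13,0.1,0,0,66],[1.4,-0.06,0.13,0.1,0,0,66],[2.2,-0.06,0.13,0.1,0,0,66],[2.8,-0.06,0.13,0.1,0,0,66],[3.2,-0.06,0.13,0.1,0,0,66]],
  ],
)

```text
t: 9.75
tcp_pos: [0.5773, 0.0933, 0.0573]
tool_rot: [0.537, 0.751, -0.225, 0.31]
force: [0.9, -0.4, -0.1]
finger_gap: 0.772
```

carry_out(
  commands=[
    [[0,0,0,0,0,0,66],[0,0,0,0,0,0,66],[0,0,0,0,0,0,66],[0,0,0,0,0,0,66],[0,0,0,0,0,0,66]],
  ],
)

```text
t: 10.25
tcp_pos: [0.5789, 0.0915, 0.0589]
tool_rot: [0.538, 0.75, -0.225, 0.312]
force: [0.4, 0.1, 0.0]
finger_gap: 0.771
```

```bash
python3 p2.py; python3 - <<'E'
from g import *
snap('scene','scene8')
from crop import crop
crop('scene8',(270,190,360,290),6,'a4')
E
```

```text
row [-3.18, -0.0, -0.02] [-0.01, 0.05, 0.03]
row [1.3, 0.01, -0.04] [-0.01, 0.05, 0.03]
t 10.25 tcp [0.5789 0.0915 0.0589] x [-0.227  0.667 -0.71 ] y [ 0.947  0.32  -0.002] F [0.4 0.1 0. ] gap 65.9 q [-0.33  0.91  1.49  0.61  1.34 -0.99]
```

View pics/a4.png

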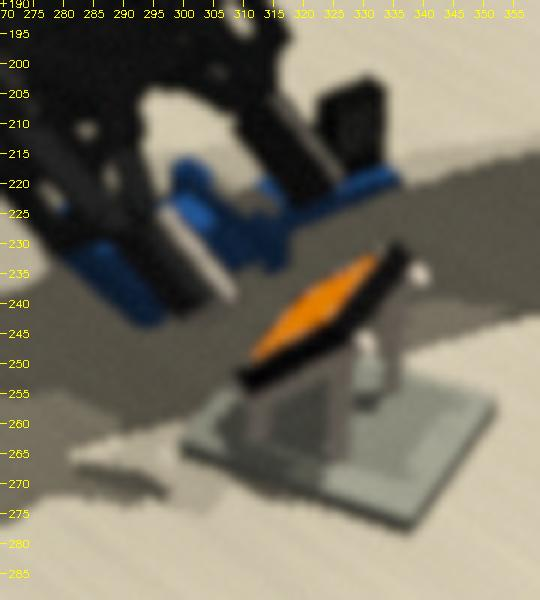

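The fingers straddle the filter and look aligned with it. Going in the last 32 mm.

carry_out(
  commands=[
    [[0.3,0,-0.03,0,0,0,66],[0.6,0,-0.04,0,0,0,66],[0.9,0,-0.04,0,0,0,66],[1.15,0,-0.04,0,0,0,66],[1.3,0,-0.04,0,0,0,66]],
  ],
)

```text
t: 10.8
tcp_pos: [0.5701, 0.1152, 0.0355]
tool_rot: [0.537, 0.751, -0.225, 0.311]
force: [-0.3, -0.6, -0.6]
finger_gap: 0.771
```

carry_out(
  commands=[
    [[0,0,0,0,0,0,66],[0,0,0,0,0,0,66],[0,0,0,0,0,0,66],[0,0,0,0,0,0,66],[0,0,0,0,0,0,66]],
  ],
)

```text
t: 11.3
tcp_pos: [0.571, 0.1141, 0.0363]
tool_rot: [0.538, 0.75, -0.225, 0.311]
force: [-0.5, -0.3, -0.2]
finger_gap: 0.771
```

```bash
python3 p2.py; python3 - <<'E'
from g import *
snap('scene','scene9')
from crop import crop
crop('scene9',(280,200,360,280),7,'a4')
E
```

```text
row [-4.5, 0.0, 0.02] [-0.01, 0.04, 0.03]
row [-0.02, 0.01, 0.01] [-0.01, 0.04, 0.03]
t 11.3 tcp [0.571  0.1141 0.0363] x [-0.228  0.667 -0.71 ] y [ 0.947  0.32  -0.003] F [-0.5 -0.3 -0.2] gap 65.9 q [-0.3   0.94  1.52  0.63  1.28 -1.  ]
```

View pics/a4.png

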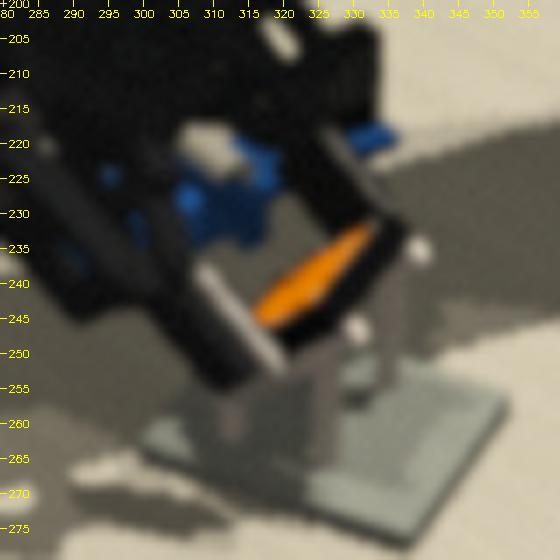

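The near finger lies beside the middle of the filter's side edge. Closing.

carry_out(
  commands=[
    [[0,0,0,0,0,0,56],[0,0,0,0,0,0,50],[0,0,0,0,0,0,44],[0,0,0,0,0,0,40],[0,0,0,0,0,0,40]],
  ],
  force=40,
)

```text
t: 11.85
tcp_pos: [0.5712, 0.1141, 0.0365]
tool_rot: [0.538, 0.75, -0.225, 0.312]
force: [1.0, -2.2, 2.5]
finger_gap: 0.576
```

carry_out(
  commands=[
    [[0,0,0,0,0,0,40],[-0.4,0,0,0,0,0,40],[-1,0,0,0,0,0,40],[-2,0,0,0,0,0,40],[-3,0,0,0,0,0,40]],
  ],
)

```text
t: 12.35
tcp_pos: [0.5877, 0.0634, 0.0902]
tool_rot: [0.537, 0.751, -0.225, 0.311]
force: [0.8, -0.1, 0.1]
finger_gap: 0.571
```

```bash
cat > p3.py <<'E'
from g import *
Rp=rotxy(-Z,SY); go([(SL+Z*.10,Rp)])
E
python3 p3.py; python3 - <<'E'
from g import *
snap('scene','scene10')
from crop import crop
crop('scene10',(270,160,360,250),6,'a4')
E
```

```text
row [-1.66, -2.4, 1.13] [-12.09, -8.03, -4.94]
t 12.35 tcp [0.5877 0.0634 0.0902] x [-0.229  0.667 -0.709] y [ 0.947  0.321 -0.004] F [ 0.8 -0.1  0.1] gap 48.8 q [-0.37  0.87  1.45  0.58  1.42 -0.96]
```

View pics/a4.png

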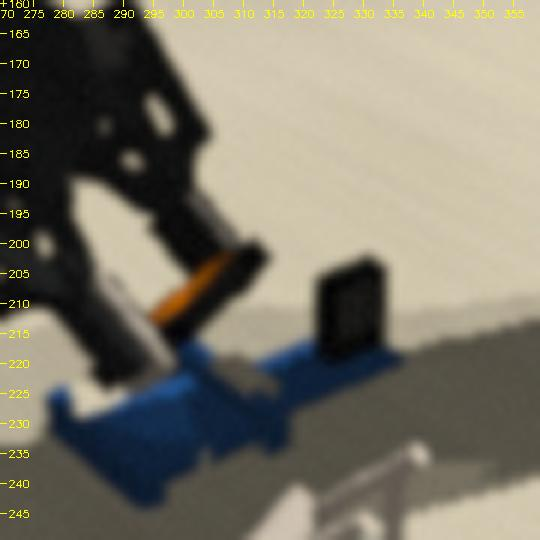

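The filter is held by its edges (opening 48.8 mm) and lifted. I'll turn it level above the slider.

carry_out(
  commands=[
    [[-0.5,0,-0.4,-1.2,-0.8,-0.5,40],[-1,-0.4,-0.5,-2.5,-1.6,-1,40],[-1.4,-0.9,-0.4,-3.8,-2.5,-1.5,40],[-1.8,-1.3,-0.2,-5,-3.3,-2.1,40],[-2,-1.6,0,-6.3,-4.1,-2.6,40]],
  ],
)

```text
t: 12.9
tcp_pos: [0.5618, 0.0171, 0.1258]
tool_rot: [0.297, 0.771, -0.138, 0.546]
force: [0.3, 0.5, -0.7]
finger_gap: 0.572
```

```bash
cat > p3.py <<'E'
from g import *
Rp=rotxy(-Z,SY); go([(SL+Z*.13,Rp)])
E
python3 p3.py
```

```text
row [-0.26, -0.96, -0.1] [-5.72, -3.86, -2.37]
t 12.9 tcp [0.5618 0.0171 0.1258] x [-0.227  0.307 -0.924] y [0.608 0.786 0.112] F [ 0.3  0.5 -0.7] gap 48.9 q [-0.29  0.7   1.51  0.24  1.26 -1.34]
```

carry_out(
  commands=[
    [[-0.1,-0.3,0,-1.3,-0.9,-0.5,40],[-0.2,-0.6,-0.1,-2.6,-1.8,-1.1,40],[-0.26,-0.96,-0.1,-3.9,-2.6,-1.6,40],[-0.26,-0.96,-0.1,-5.2,-3.5,-2.1,40],[-0.26,-0.96,-0.1,-5.72,-3.86,-2.37,40]],
  ],
)

```text
t: 13.4
tcp_pos: [0.5444, -0.0006, 0.1296]
tool_rot: [0.047, 0.707, -0.046, 0.704]
force: [-0.9, -0.4, -0.7]
finger_gap: 0.572
```

carry_out(
  commands=[
    [[0,0,0,0,0,0,40],[0,0,0,0,0,0,40],[0,0,0,0,0,0,40],[0,0,0,0,0,0,40],[0,0,0,0,0,0,40]],
  ],
)

```text
t: 13.9
tcp_pos: [0.5466, -0.0017, 0.129]
tool_rot: [0.049, 0.707, -0.047, 0.704]
force: [0.0, 0.6, -1.6]
finger_gap: 0.574
```

```bash
python3 p3.py; python3 - <<'E'
from g import *
snap('scene','scene11');snap('top','top11')
from crop import crop
crop('scene11',(250,150,350,250),6,'a4');crop('top11',(290,120,390,230),5,'a5')
E
```

```text
row [-0.04, -0.03, 0.01] [-0.06, -0.06, -0.03]
t 13.9 tcp [ 0.5466 -0.0017  0.129 ] x [-0.005  0.003 -1.   ] y [0.136 0.991 0.003] F [ 0.   0.6 -1.6] gap 49.0 q [-0.21  0.57  1.72  0.    0.86 -1.65]
```

View pics/a4.png

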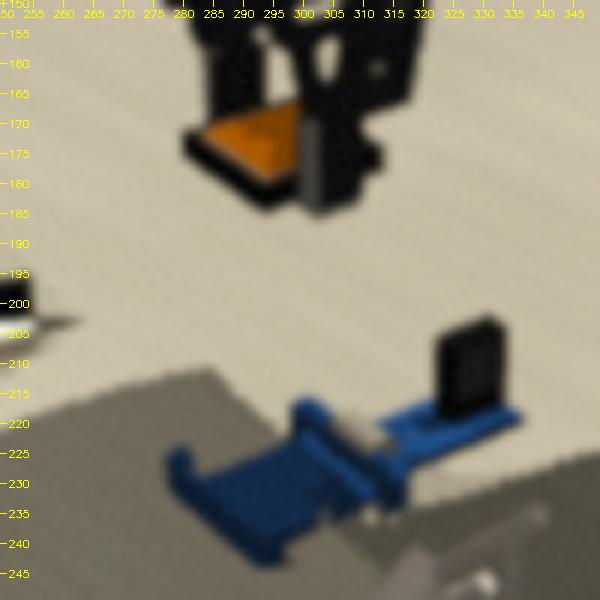

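View pics/a5.png

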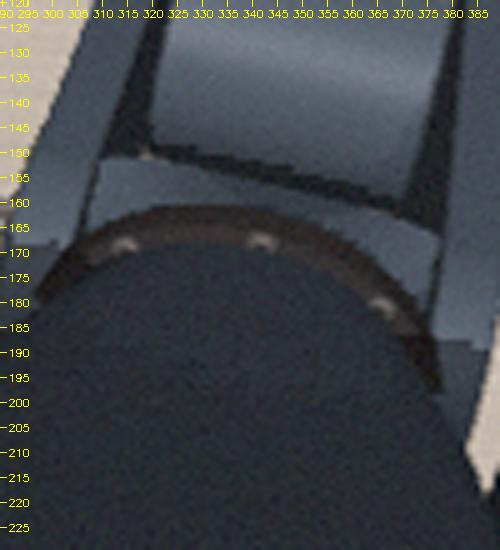

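The filter hangs level over the slider, with its front edge running from about (280,172) to (294,181). The top view is blocked, so I'll measure the front edge in the scene view.

```bash
python3 - <<'E'
from g import *
from crop import crop
crop('scene11',(272,155,322,192),14,'a6')
S=load('scene11')
c=SL+np.array([0,0,.141]); 
for a in (25,-25):
  for b in (25,-25):
    for z in(5,-5): print(a,b,z,np.round(proj(S,c+SX*a/1e3+SY*b/1e3+Z*z/1e3),1))
E
```

```text
25 25 5 [292.3 181.1]
25 25 -5 [292.4 185.6]
25 -25 5 [278.4 171.3]
25 -25 -5 [278.6 175.6]
-25 25 5 [313.1 174. ]
-25 25 -5 [313.1 178.4]
-25 -25 5 [298.8 164.7]
-25 -25 -5 [298.8 169. ]
```

View pics/a6.png

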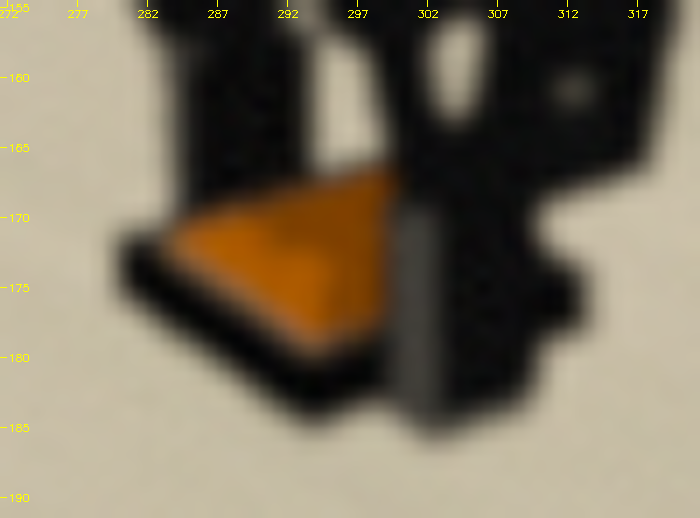

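```bash
python3 - <<'E'
from g import *
S=load('scene0');s=load('top0')
for n,x,y,z in (('noseL top',33,32,15),('noseL bot',33,32,0),('noseR top',33,-32,15),('noseR bot',33,-32,0),('fin fL',-71,6,40),('fin bL',-97,6,40),('fin bR',-97,-6,40),('fin fR',-71,-6,40),('fin bLbot',-97,6,5),('fin fLbot',-71,6,5)):
    p=SL+SX*x/1e3+SY*y/1e3+Z*z/1e3; print(n,np.round(proj(S,p),1),np.round(proj(s,p),1))
for d in (SX,SY):print(np.round(proj(S,SL+d*.01)-proj(S,SL),2))
E
```

```text
noseL top [292.2 238.6] [325.8 167.6]
noseL bot [292.3 244.4] [325.7 168.8]
noseR top [275.7 224.3] [350.1 171.4]
noseR bot [276.  229.9] [349.7 172.6]
fin fL [324.4 207.3] [330.  207.3]
fin bL [333.6 203.6] [328.4 217.6]
fin bR [330.3 201.3] [333.2 218.3]
fin fR [321.1 204.9] [334.7 208.1]
fin bLbot [333.1 216.6] [328.1 218.7]
fin fLbot [324.1 220.3] [329.6 208.8]
[-3.79  1.58]
[2.62 2.19]
```

Comparing the filter with the slider in the same (scene) view, the filter sits about 1.1 mm too far back and is centred sideways. I'll correct that by +0.045 units and descend to just above the pocket mouth.

carry_out(
  commands=[
    [[0.6,-0.012,0.045,-0.05,-0.05,-0.03,40],[1.6,-0.012,0.045,-0.05,-0.05,-0.03,40],[2.7,-0.012,0.045,-0.05,-0.05,-0.03,40],[3.6,-0.012,0.045,-0.05,-0.05,-0.03,40],[4.2,-0.012,0.045,-0.05,-0.05,-0.03,40]],
  ],
)

```text
t: 14.5
tcp_pos: [0.5462, -0.0014, 0.0225]
tool_rot: [0.047, 0.707, -0.046, 0.705]
force: [-0.4, -0.0, -0.4]
finger_gap: 0.574
```

carry_out(
  commands=[
    [[0,0,0,0,0,0,40],[0,0,0,0,0,0,40],[0,0,0,0,0,0,40],[0,0,0,0,0,0,40],[0,0,0,0,0,0,40]],
  ],
)

```text
t: 15.0
tcp_pos: [0.5475, -0.0015, 0.0251]
tool_rot: [0.046, 0.705, -0.046, 0.706]
force: [0.8, 0.4, -1.1]
finger_gap: 0.572
```

```bash
python3 p3.py; python3 - <<'E'
from g import *
S=snap('scene','scene12')
from crop import crop
crop('scene12',(268,192,342,250),10,'a4')
p=manip.sense()['tcp_pos'].copy(); p[2]+=.012
for a,b,z in((25,25,5),(25,25,-5),(25,-25,5),(25,-25,-5),(-25,25,5)): print(a,b,z,np.round(proj(S,p+SX*a/1e3+SY*b/1e3+Z*z/1e3),1))
E
```

```text
row [-4.2, -0.04, -0.02] [-0.0, 0.01, 0.0]
t 15.0 tcp [ 0.5475 -0.0015  0.0251] x [ 0.001 -0.    -1.   ] y [ 0.131  0.991 -0.   ] F [ 0.8  0.4 -1.1] gap 48.8 q [-0.21  0.75  1.77 -0.    0.62 -1.65]
25 25 5 [293.3 225.5]
25 25 -5 [293.4 229.4]
25 -25 5 [280.2 214.6]
25 -25 -5 [280.4 218.4]
-25 25 5 [312.9 217.5]
```

View pics/a4.png

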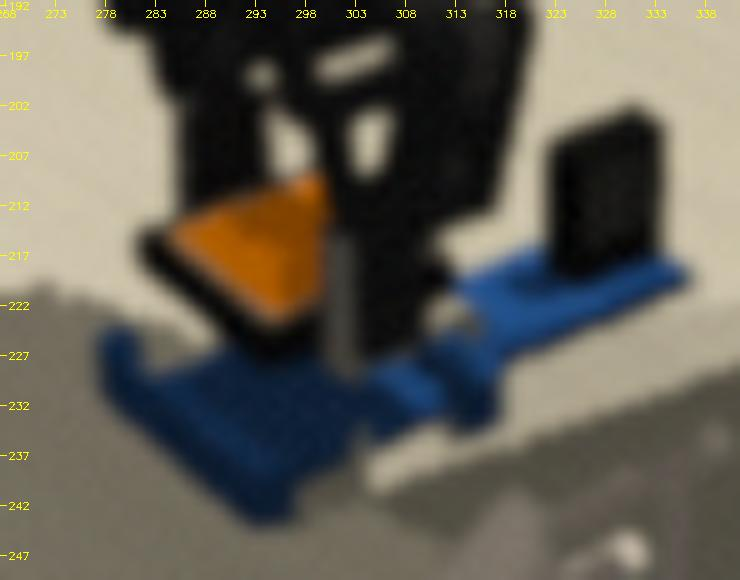

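The filter is centred within about 0.6 mm over the pocket. A small correction, then I'll lower it into the mouth.

carry_out(
  commands=[
    [[0.1,-0.016,0.024,0,0,0,40],[0.3,-0.016,0.024,0,0,0,40],[0.5,-0.016,0.024,0,0,0,40],[0.7,-0.016,0.024,0,0,0,40],[0.78,-0.016,0.024,0,0,0,40]],
  ],
)

```text
t: 15.55
tcp_pos: [0.547, -0.0018, 0.0038]
tool_rot: [0.046, 0.706, -0.046, 0.705]
force: [0.0, 0.2, -0.4]
finger_gap: 0.575
```

carry_out(
  commands=[
    [[0,0,0,0,0,0,40],[0.03,0,0,0,0,0,40],[0.07,0,0,0,0,0,40],[0.1,0,0,0,0,0,40],[0.1,0,0,0,0,0,40]],
  ],
)

```text
t: 16.05
tcp_pos: [0.5474, -0.0019, 0.0022]
tool_rot: [0.046, 0.706, -0.046, 0.705]
force: [-0.4, -0.4, -0.6]
finger_gap: 0.569
```

```bash
python3 p3.py; python3 - <<'E'
from g import *
S=snap('scene','scene13')
from crop import crop
crop('scene13',(268,192,342,250),10,'a4')
E
```

```text
row [-5.11, -0.02, -0.02] [-0.0, -0.01, 0.0]
t 16.05 tcp [ 0.5474 -0.0019  0.0022] x [-0. -0. -1.] y [ 0.131  0.991 -0.   ] F [-0.4 -0.4 -0.6] gap 48.6 q [-0.21  0.79  1.77 -0.    0.58 -1.65]
```

View pics/a4.png

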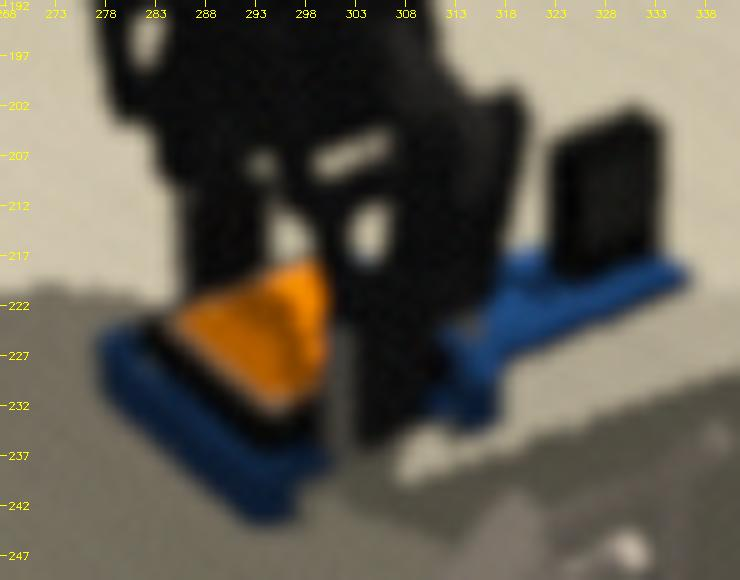

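The filter is already inside the mouth and there's no contact force. Continuing to the floor.

carry_out(
  commands=[
    [[0.05,0,0,0,0,0,40],[0.09,0,0,0,0,0,40],[0.13,0,0,0,0,0,40],[0.16,0,0,0,0,0,40],[0.16,0,0,0,0,0,40]],
  ],
)

```text
t: 16.6
tcp_pos: [0.5474, -0.0019, -0.0019]
tool_rot: [0.046, 0.706, -0.046, 0.705]
force: [-0.9, -0.1, -0.0]
finger_gap: 0.572
```

```bash
python3 p3.py; python3 - <<'E'
from g import *
S=snap('scene','scene14')
from crop import crop
crop('scene14',(268,192,342,250),10,'a4')
E
```

```text
row [-5.28, -0.02, -0.02] [-0.0, -0.01, 0.0]
t 16.6 tcp [ 0.5474 -0.0019 -0.0019] x [-0.001  0.    -1.   ] y [ 0.131  0.991 -0.   ] F [-0.9 -0.1 -0. ] gap 48.9 q [-0.21  0.8   1.77 -0.    0.57 -1.65]
```

View pics/a4.png

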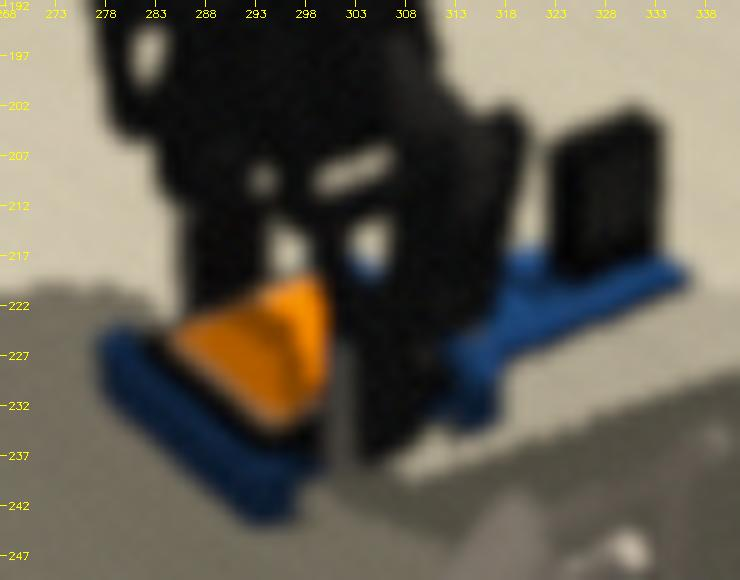

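Almost flush and still no reaction force. I'll go 1.5 mm lower, then release.

carry_out(
  commands=[
    [[0.03,0,0,0,0,0,40],[0.06,0,0,0,0,0,40],[0.06,0,0,0,0,0,40],[0.06,0,0,0,0,0,40],[0.06,0,0,0,0,0,40]],
  ],
)

```text
t: 17.15
tcp_pos: [0.5475, -0.0019, -0.0026]
tool_rot: [0.046, 0.706, -0.046, 0.706]
force: [-0.8, 0.5, 4.8]
finger_gap: 0.573
```

carry_out(
  commands=[
    [[0,0,0,0,0,0,52],[0,0,0,0,0,0,58],[0,0,0,0,0,0,62],[0,0,0,0,0,0,62],[0,0,0,0,0,0,62]],
  ],
)

```text
t: 17.65
tcp_pos: [0.5474, -0.0019, -0.0035]
tool_rot: [0.046, 0.706, -0.046, 0.705]
force: [0.1, -0.0, -0.7]
finger_gap: 0.72
```

```bash
python3 p3.py; python3 - <<'E'
from g import *
S=snap('scene','scene15')
from crop import crop
crop('scene15',(268,192,342,250),10,'a4')
E
```

```text
row [-5.34, -0.02, -0.02] [-0.0, -0.01, 0.0]
t 17.65 tcp [ 0.5474 -0.0019 -0.0035] x [-0.001  0.    -1.   ] y [ 0.131  0.991 -0.   ] F [ 0.1 -0.  -0.7] gap 61.5 q [-0.21  0.8   1.77 -0.    0.57 -1.65]
```

View pics/a4.png

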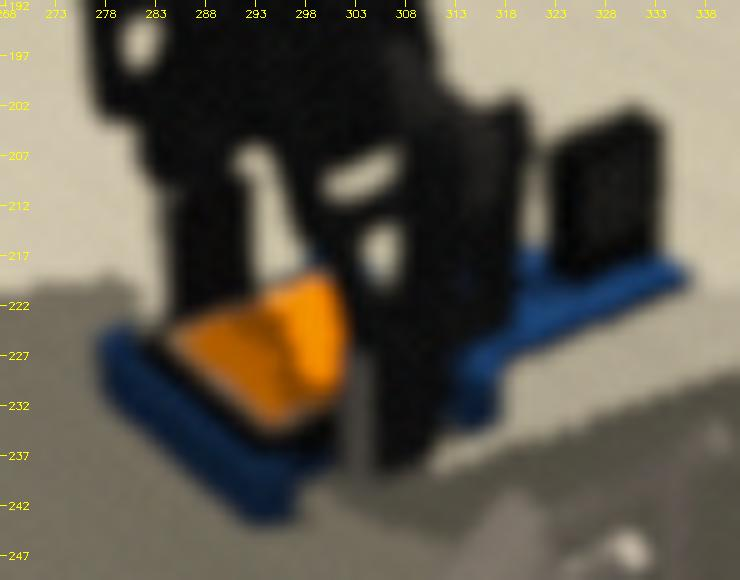

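Released with no remaining force. I'll lift straight up and aside, then look.

carry_out(
  commands=[
    [[-0.3,0,0,0,0,0,62],[-1,0,0,0,0,0,62],[-2.4,0,0,0,0,0,62],[-4,0,0,0,0,0,62],[-5.4,0,0,0,0,0,62]],
  ],
)

```text
t: 18.2
tcp_pos: [0.5475, -0.0019, 0.1337]
tool_rot: [0.046, 0.706, -0.046, 0.706]
force: [1.6, -0.4, -0.2]
finger_gap: 0.727
```

carry_out(
  commands=[
    [[0,-0.4,-1.5,0,0,0,50],[0,-0.4,-3,0,0,0,45],[0,-0.4,-4.5,0,0,0,40],[0,-0.4,-5.6,0,0,0,40],[0,-0.4,-5.6,0,0,0,40]],
  ],
)

```text
t: 18.7
tcp_pos: [0.4016, 0.008, 0.132]
tool_rot: [0.047, 0.708, -0.046, 0.703]
force: [-0.5, 0.5, 0.2]
finger_gap: 0.468
```

```bash
python3 p3.py; python3 - <<'E'
from g import *
S=snap('scene','scene16');snap('top','top16')
from crop import crop
crop('scene16',(268,192,342,250),10,'a4');crop('top16',(310,150,370,230),8,'a5')
E
```

```text
row [0.04, 0.34, 5.81] [-0.0, -0.08, -0.01]
t 18.7 tcp [0.4016 0.008  0.132 ] x [-0.007  0.002 -1.   ] y [0.131 0.991 0.001] F [-0.5  0.5  0.2] gap 40.0 q [-0.26  0.43  2.07 -0.    0.66 -1.7 ]
```

View pics/a4.png

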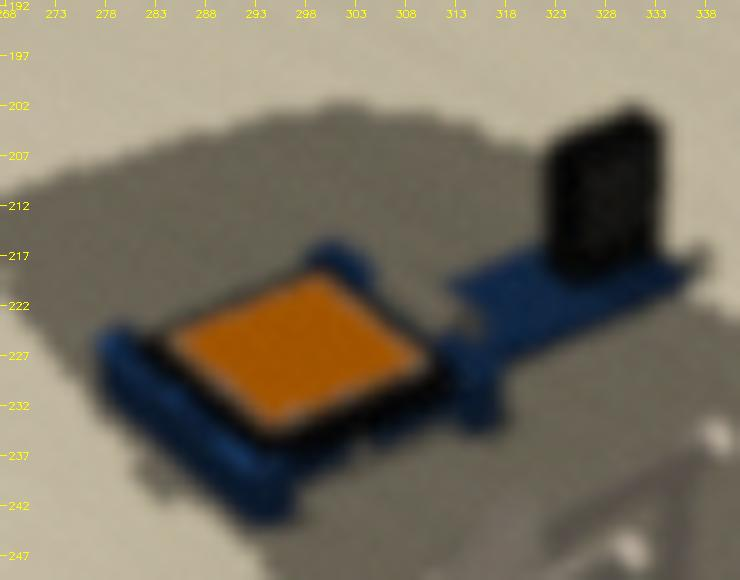

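View pics/a5.png

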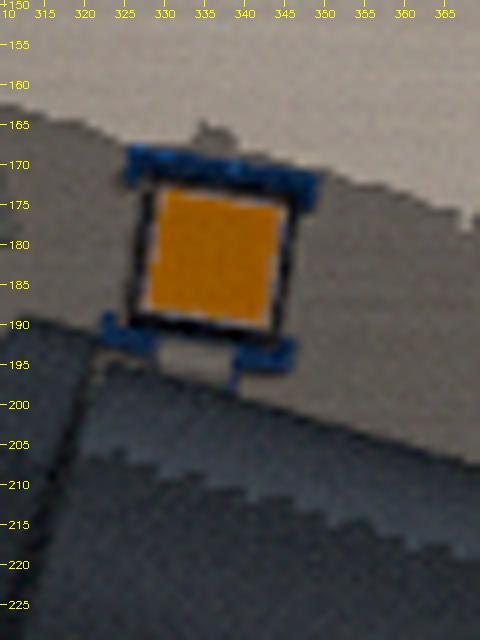

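The filter lies square in the pocket, framed by both walls. I'll triangulate its window height for flushness and plan the fin grasp.

```bash
cat > amber.py <<'E'
from g import *
def corners(s,box):
    K=8;x0,y0,x1,y1=box;c=cv2.resize(np.ascontiguousarray(s['image'][y0:y1,x0:x1]),None,fx=K,fy=K,interpolation=cv2.INTER_CUBIC)
    h=cv2.cvtColor(c,cv2.COLOR_RGB2HSV);m=((h[:,:,0]>5)&(h[:,:,0]<25)&(h[:,:,1]>130)).astype(np.uint8)
    k=max(cv2.findContours(m,cv2.RETR_EXTERNAL,cv2.CHAIN_APPROX_NONE)[0],key=cv2.contourArea)
    for e in np.linspace(5,60,40):
        a=cv2.approxPolyDP(k,e,True)
        if len(a)<=4: break
    M=cv2.moments(k)
    f=lambda u,v:((u+.5)/K-.5+x0,(v+.5)/K-.5+y0)
    return [f(*q) for q in a[:,0,:]],f(M['m10']/M['m00'],M['m01']/M['m00'])
E
python3 - <<'E'
from amber import *
s=load('top16');S=load('scene16')
ca,a=corners(s,(318,160,358,205));cb,b=corners(S,(270,205,320,245))
print(a,b);p,e=tri([(s,*a),(S,*b)]);print('centre',p*1e3,np.array(e)*1e3,'top cam on z15',onz(s,*a,.015)*1e3,'scene',onz(S,*b,.015)*1e3)
A=sorted([onz(s,*q,.015) for q in ca],key=lambda v:v[0]);B=sorted([onz(S,*q,.015) for q in cb],key=lambda v:v[0])
for x,y in zip(A,B):print(np.round(x*1e3,1),np.round(y*1e3,1))
FIN=SL-SX*.084
Rp=rotxy(-Z,SY);go([(FIN+Z*.10,Rp),(FIN+Z*.012,Rp)])
E
```

```text
(336.2107826668604, 181.68969130982214) (297.2205750341696, 226.63684209002247)
centre [546.62083894  -1.92446936  13.91205568] [1.03649074 1.03649074] top cam on z15 [547.13550483  -2.64434247  15.        ] scene [5.47107242e+02 1.56153176e-01 1.50000000e+01]
[525.9 -18.2  15. ] [523.4 -17.5  15. ]
[530.3  16.5  15. ] [527.2  16.   15. ]
[563.8 -23.1  15. ] [562.1 -22.2  15. ]
[568.5  12.8  15. ] [569.7  18.   15. ]
row [1.3, 0.38, 2.2] [-0.0, 0.01, 0.0]
row [4.82, 0.38, 2.2] [-0.0, 0.01, 0.0]
t 18.8 tcp [0.4077 0.0064 0.1324] x [ 0.001 -0.    -1.   ] y [ 0.131  0.991 -0.   ] F [ 1.2 -0.3  1.2] gap 39.8 q [-0.26  0.43  2.06 -0.    0.65 -1.7 ]
```

The window is at z≈14 mm (flush is 15, measurement good to about 1 to 2 mm) and centred on the pocket. Now the fin.

carry_out(
  commands=[
    [[0,0.2,0.8,0,0,0,40],[0.4,0.38,1.6,0,0,0,40],[0.8,0.4,2.2,0,0,0,40],[1.5,0.4,2.2,0,0,0,40],[2.2,0.4,2.2,0,0,0,40]],
  ],
)

```text
t: 19.3
tcp_pos: [0.4666, 0.0086, 0.0765]
tool_rot: [0.046, 0.704, -0.047, 0.707]
force: [-0.1, 0.2, -0.5]
finger_gap: 0.471
```

carry_out(
  commands=[
    [[0,0,0,0,0,0,40],[0,0,0,0,0,0,40],[0,0,0,0,0,0,40],[0,0,0,0,0,0,40],[0,0,0,0,0,0,40]],
  ],
)

```text
t: 19.8
tcp_pos: [0.4637, 0.0091, 0.0774]
tool_rot: [0.046, 0.705, -0.046, 0.706]
force: [-0.2, -0.4, -0.6]
finger_gap: 0.468
```

```bash
cat > p4.py <<'E'
from g import *
FIN=SL-SX*.084+SY*.0004
Rp=rotxy(-Z,SY);go([(FIN+Z*.012,Rp)])
E
python3 p4.py; python3 - <<'E'
from g import *
S=snap('scene','scene17')
from crop import crop
crop('scene17',(290,170,364,240),9,'a4')
E
```

```text
row [2.62, -0.01, -0.01] [-0.0, 0.01, 0.0]
t 19.8 tcp [0.4637 0.0091 0.0774] x [ 0.001 -0.    -1.   ] y [ 0.131  0.991 -0.   ] F [-0.2 -0.4 -0.6] gap 40.0 q [-0.22  0.59  1.96 -0.    0.59 -1.66]
```

View pics/a4.png

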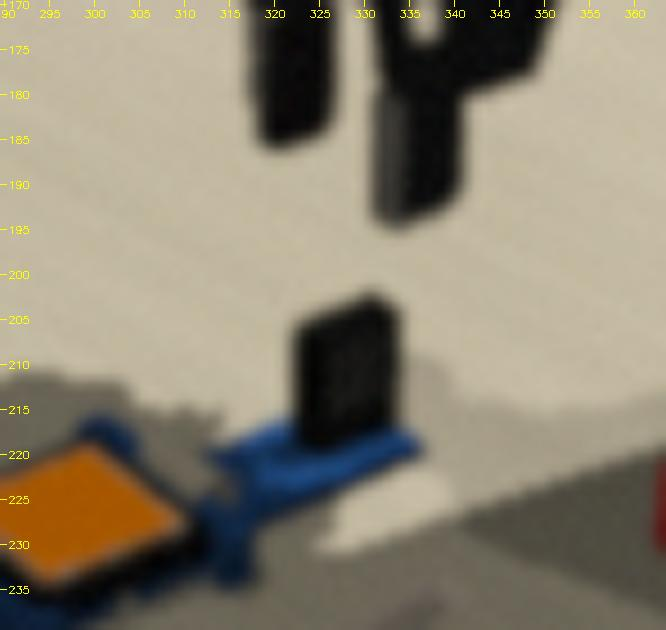

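The fingers straddle the fin symmetrically. Going down, then gripping at 90 N.

carry_out(
  commands=[
    [[0.5,0,0,0,0,0,40],[1.2,0,0,0,0,0,40],[1.9,0,0,0,0,0,40],[2.4,0,0,0,0,0,40],[2.6,0,0,0,0,0,40]],
  ],
)

```text
t: 20.35
tcp_pos: [0.4628, 0.0093, 0.011]
tool_rot: [0.046, 0.706, -0.046, 0.705]
force: [0.0, 0.2, -0.1]
finger_gap: 0.468
```

carry_out(
  commands=[
    [[0,0,0,0,0,0,40],[0,0,0,0,0,0,20],[0,0,0,0,0,0,8],[0,0,0,0,0,0,5],[0,0,0,0,0,0,5]],
  ],
  force=60,
)

```text
t: 20.85
tcp_pos: [0.4637, 0.0092, 0.0125]
tool_rot: [0.046, 0.705, -0.046, 0.706]
force: [0.2, 0.9, 5.8]
finger_gap: 0.127
```

carry_out(
  commands=[
    [[0,0,0,0,0,0,5],[0,0,0,0,0,0,5],[-0.1,0,0,0,0,0,5],[-0.3,0,0,0,0,0,5],[-0.6,0,0,0,0,0,5]],
  ],
  force=100,
)

```text
t: 21.35
tcp_pos: [0.4626, 0.0093, 0.0268]
tool_rot: [0.046, 0.706, -0.046, 0.705]
force: [-0.6, -0.0, -2.4]
finger_gap: 0.126
```

```bash
python3 p4.py; python3 - <<'E'
from g import *
S=snap('scene','scene18')
from crop import crop
crop('scene18',(268,180,342,250),9,'a4')
E
```

```text
row [0.59, -0.01, 0.04] [-0.0, -0.02, -0.0]
t 21.35 tcp [0.4626 0.0093 0.0268] x [-0.002  0.    -1.   ] y [0.131 0.991 0.   ] F [-0.6 -0.  -2.4] gap 10.7 q [-0.22  0.7   1.98 -0.    0.46 -1.66]
```

View pics/a4.png

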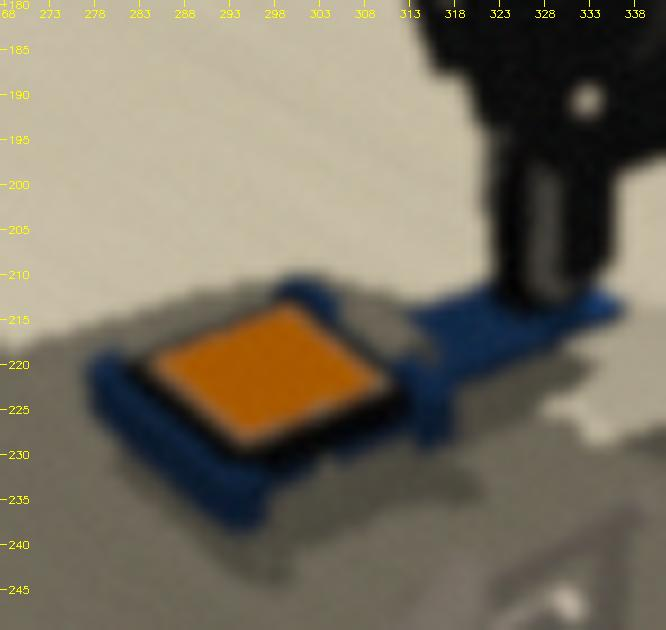

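The slider lifted level with the filter still seated. I'll compute the carry to a pose in front of the unit.

```bash
cat > p5.py <<'E'
from g import *
import sys
st=manip.sense()
Rp=rotxy(-Z,UY)
def T(d,h): return UN+UX*(d-84.2)/1e3+UY*.0007+Z*(.0125+h)
go([(T(float(a.split(',')[0]),float(a.split(',')[1])),Rp) for a in sys.argv[1:]])
d=st['tcp_pos']-UN;print('unit coords of pocket',d@UX*1e3+84.2,d@UY*1e3-.7,'underside',(d[2]-.0125)*1e3)
E
python3 p5.py -150,.04 -150,.018
```

```text
row [-0.99, -7.22, -2.3] [0.74, 0.0, 0.0]
row [-0.11, -7.22, -2.3] [0.74, 0.0, 0.0]
t 21.4 tcp [0.4633 0.0092 0.0279] x [ 0. -0. -1.] y [ 0.131  0.991 -0.   ] F [ 0.7 -1.3 -1.3] gap 10.6 q [-0.22  0.69  1.98 -0.    0.46 -1.66]
unit coords of pocket -104.32338105692104 183.92928788587366 underside 15.355085733909053
```

carry_out(
  commands=[
    [[-0.4,-0.3,-0.1,0,0,0,5],[-0.8,-1.1,-0.3,0.1,0,0,5],[-1,-2.2,-0.7,0.2,0,0,5],[-1,-3.4,-1.1,0.3,0,0,5],[-1,-4.6,-1.5,0.45,0,0,5]],
  ],
)

```text
t: 21.9
tcp_pos: [0.4104, -0.1011, 0.0526]
tool_rot: [0.06, 0.704, -0.06, 0.705]
force: [-0.2, -0.0, -2.1]
finger_gap: 0.118
```

carry_out(
  commands=[
    [[0,-0.9,-0.3,0.1,0,0,5],[0,-1.6,-0.5,0.2,0,0,5],[0,-2.2,-0.7,0.25,0,0,5],[0,-2.5,-0.8,0.3,0,0,5],[0,-2.6,-0.8,0.3,0,0,5]],
  ],
)

```text
t: 22.4
tcp_pos: [0.3798, -0.1613, 0.0521]
tool_rot: [0.07, 0.704, -0.07, 0.703]
force: [0.5, -0.3, -1.2]
finger_gap: 0.123
```

carry_out(
  commands=[
    [[0,0,0,0,0,0,5],[0,0,0,0,0,0,5],[0,0,0,0,0,0,5],[0,0,0,0,0,0,5],[0,0,0,0,0,0,5]],
  ],
)

```text
t: 22.9
tcp_pos: [0.3804, -0.1601, 0.0518]
tool_rot: [0.069, 0.704, -0.069, 0.703]
force: [0.5, -0.5, -0.6]
finger_gap: 0.122
```

```bash
python3 p5.py -150,.018; python3 - <<'E'
from g import *
S=snap('scene','scene19');snap('top','top19')
from crop import crop
crop('scene19',(150,140,310,240),5,'a4');crop('top19',(370,130,460,260),4.5,'a5')
E
```

```text
row [0.85, -0.07, 0.11] [-0.0, -0.01, 0.0]
t 22.9 tcp [ 0.3804 -0.1601  0.0518] x [-0.001  0.    -1.   ] y [ 0.194  0.981 -0.   ] F [ 0.5 -0.5 -0.6] gap 10.4 q [-0.67  0.62  2.1  -0.    0.42 -2.04]
unit coords of pocket -152.82079799342506 1.6855144928406764 underside 39.25932791824329
```

View pics/a4.png

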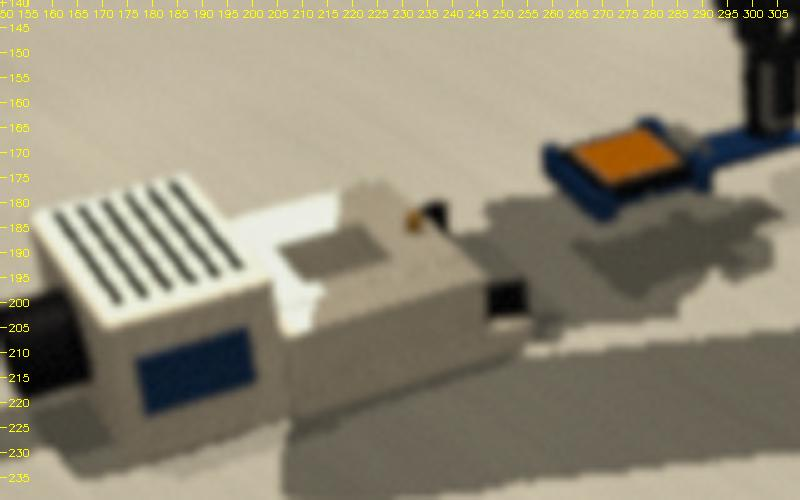

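View pics/a5.png

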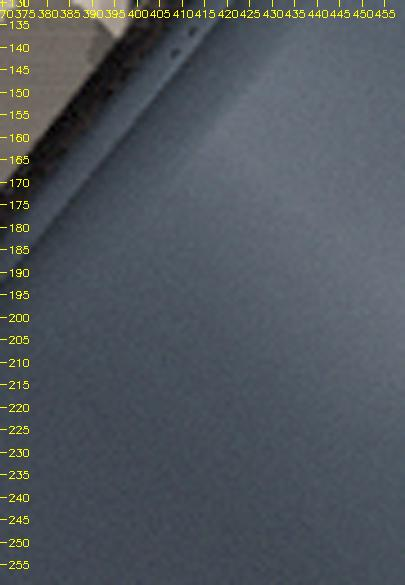

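```bash
python3 - <<'E'
from amber import *
S=load('scene19');S0=load('scene0');s=load('top0')
cb,b=corners(S,(250,150,300,190));p=onz(S,*b,.0543);d=p-UN;print('amber unit coords (scene)',d@UX*1e3,d@UY*1e3)
for n,c,pts in(('scene',S0,[(247,194.8),(227,175),(207,206.5)]),('top',s,[(392.7,170.5),(435.3,180),(399.6,135.3)])):
    q=[onz(c,*x,.044)-UN for x in pts]; print(n,[(round(v@UX*1e3,1),round(v@UY*1e3,1)) for v in q])
E
```

```text
amber unit coords (scene) -151.91931008467918 7.78052853988636
scene [(np.float64(-51.4), np.float64(58.3)), (np.float64(-50.6), np.float64(-53.7)), (np.float64(43.8), np.float64(57.3))]
top [(np.float64(-49.9), np.float64(55.8)), (np.float64(-49.8), np.float64(-55.4)), (np.float64(45.0), np.float64(55.8))]
```

```bash
python3 - <<'E'
from g import *
s=load('top0')
for n,u_,v_,z in(('cheekL front outer',391,182.3,.028),('cheekL front inner',394.5,183.2,.028),('cheekL back inner',399,174,.028),('cheekR front inner',425.3,190,.028),('cheekR front outer',429.8,190.3,.028),('cheekR back inner',424.5,180,.028),('roller',415.2,170.5,.048),('apron L',390.2,183,.012),('apron R',428.5,191,.012)):
    d=onz(s,u_,v_,z)-UN; print(n,round(d@UX*1e3,1),round(d@UY*1e3,1))
E
```

```text
cheekL front outer -77.1 51.7
cheekL front inner -77.4 42.5
cheekL back inner -51.2 35.6
cheekR front inner -77.2 -38.9
cheekR front outer -75.4 -50.5
cheekR back inner -51.9 -32.2
roller -38.1 0.4
apron L -75.8 50.9
apron R -74.4 -51.8
```

The cheeks' mean says the slot's midline is about +0.7 mm from my unit frame, so I'll trim by −1 mm laterally. The amber ray suggests the nose droops slightly. Lowering and approaching the apron.

carry_out(
  commands=[
    [[0.3,-0.04,0.2,0,0,0,5],[0.6,-0.04,0.5,0,0,0,5],[0.8,-0.04,0.9,0,0,0,5],[0.85,-0.04,1.4,0,0,0,5],[0.85,-0.04,1.7,0,0,0,5]],
  ],
)

```text
t: 23.5
tcp_pos: [0.4235, -0.1705, 0.0298]
tool_rot: [0.069, 0.704, -0.07, 0.704]
force: [-0.1, -0.6, -1.4]
finger_gap: 0.121
```

carry_out(
  commands=[
    [[0,0,0,0,0,0,5],[0,0,0,0,0,0,5],[0,0,0,0,0,0,5],[0,0,0,0,0,0,5],[0,0,0,0,0,0,5]],
  ],
)

```text
t: 24.0
tcp_pos: [0.4213, -0.1697, 0.0306]
tool_rot: [0.07, 0.704, -0.069, 0.703]
force: [-0.5, -0.9, -2.0]
finger_gap: 0.124
```

```bash
python3 p5.py -90,.0145; python3 - <<'E'
from g import *
S=snap('scene','scene20')
from crop import crop
crop('scene20',(200,150,300,230),7.5,'a4')
E
```

```text
row [0.14, -0.01, 0.83] [-0.02, -0.01, -0.0]
t 24.0 tcp [ 0.4213 -0.1697  0.0306] x [-0.001  0.    -1.   ] y [0.196 0.981 0.   ] F [-0.5 -0.9 -2. ] gap 10.6 q [-0.63  0.69  2.   -0.    0.45 -2.  ]
unit coords of pocket -110.76721995943053 0.2633530866229936 underside 18.091365401651007
```

View pics/a4.png

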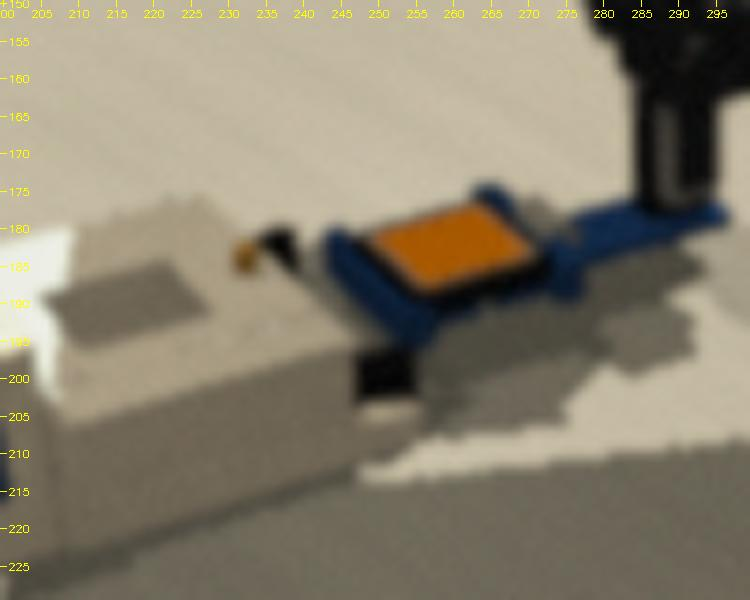

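carry_out(
  commands=[
    [[0.04,0.015,0.1,0,0,0,5],[0.08,0.015,0.25,0,0,0,5],[0.12,0.015,0.45,0,0,0,5],[0.15,0.015,0.65,0,0,0,5],[0.16,0.015,0.8,0,0,0,5]],
  ],
)

```text
t: 24.55
tcp_pos: [0.4422, -0.1736, 0.0264]
tool_rot: [0.069, 0.704, -0.069, 0.704]
force: [0.4, 0.2, -1.4]
finger_gap: 0.122
```

carry_out(
  commands=[
    [[0.02,0,0.15,0,0,0,5],[0.04,0,0.35,0,0,0,5],[0.05,0,0.6,0,0,0,5],[0.05,0,0.8,0,0,0,5],[0.05,0,0.9,0,0,0,5]],
  ],
)

```text
t: 25.05
tcp_pos: [0.4644, -0.1781, 0.0253]
tool_rot: [0.069, 0.704, -0.07, 0.704]
force: [0.7, 0.3, -1.2]
finger_gap: 0.123
```

```bash
python3 p5.py -40,.0125; python3 - <<'E'
from g import *
S=snap('scene','scene21')
from crop import crop
crop('scene21',(200,150,300,230),7.5,'a4')
E
```

```text
row [0.01, -0.01, 1.08] [-0.01, 0.0, 0.01]
t 25.05 tcp [ 0.4644 -0.1781  0.0253] x [ 0.    -0.001 -1.   ] y [ 0.195  0.981 -0.   ] F [ 0.7  0.3 -1.2] gap 10.5 q [-0.59  0.72  1.9  -0.    0.53 -1.97]
unit coords of pocket -66.92792801761995 0.381963604346762 underside 12.787836438353558
```

View pics/a4.png

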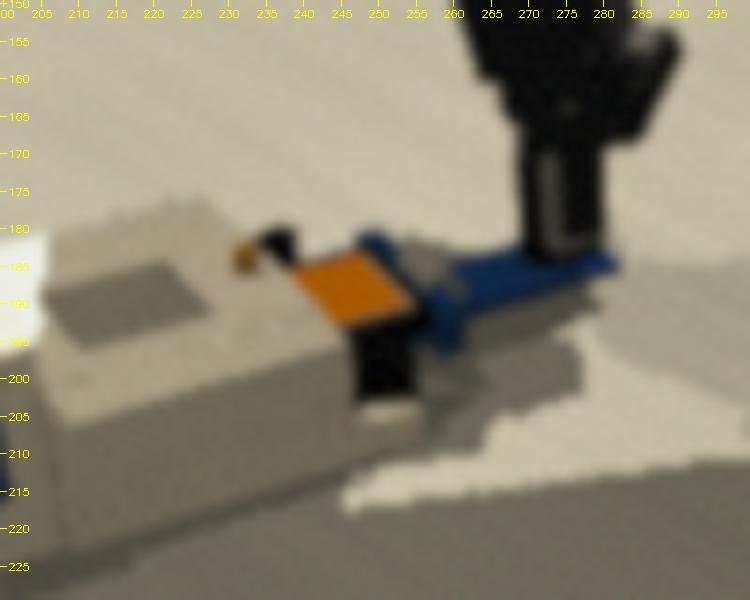

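The nose is in the slot with no side force. Continuing to just before the catch.

carry_out(
  commands=[
    [[0.01,0,0.2,0,0,0,5],[0.01,0,0.5,0,0,0,5],[0.01,0,0.9,0,0,0,5],[0.01,0,1.3,0,0,0,5],[0.01,0,1.6,0,0,0,5]],
  ],
)

```text
t: 25.6
tcp_pos: [0.5044, -0.1862, 0.025]
tool_rot: [0.069, 0.703, -0.07, 0.704]
force: [-0.0, -0.4, -1.9]
finger_gap: 0.122
```

carry_out(
  commands=[
    [[0,0,0,0,0,0,5],[0,0,0,0,0,0,5],[0,0,0,0,0,0,5],[0,0,0,0,0,0,5],[0,0,0,0,0,0,5]],
  ],
)

```text
t: 26.1
tcp_pos: [0.5023, -0.1854, 0.025]
tool_rot: [0.07, 0.704, -0.069, 0.703]
force: [0.1, 0.6, -0.9]
finger_gap: 0.118
```

```bash
python3 p5.py 0,.0125; python3 - <<'E'
from g import *
S=snap('scene','scene22');
from crop import crop
crop('scene22',(190,140,300,230),7,'a4')
E
```

```text
row [-0.0, -0.02, 1.13] [-0.01, -0.01, -0.0]
t 26.1 tcp [ 0.5023 -0.1854  0.025 ] x [-0.001  0.    -1.   ] y [0.195 0.981 0.   ] F [ 0.1  0.6 -0.9] gap 10.1 q [-0.56  0.74  1.8  -0.    0.6  -1.94]
unit coords of pocket -28.248518895224606 0.5566442677038708 underside 12.487662646714428
```

View pics/a4.png

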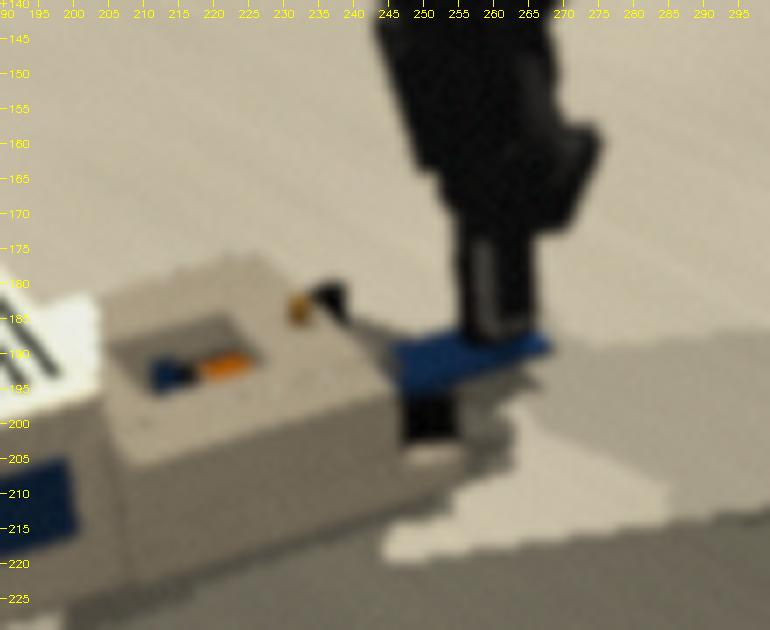

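The roof window shows the blue nose and amber filter. Next I'll push through the catch, watching the force.

carry_out(
  commands=[
    [[0,0,0.2,0,0,0,5],[0,0,0.4,0,0,0,5],[0,0,0.55,0,0,0,5],[0,0,0.7,0,0,0,5],[0,0,0.8,0,0,0,5]],
  ],
  force=110,
)

```text
t: 26.65
tcp_pos: [0.52, -0.1888, 0.0247]
tool_rot: [0.07, 0.706, -0.069, 0.702]
force: [-6.6, -0.5, 2.0]
finger_gap: 0.117
```

carry_out(
  commands=[
    [[0,0,0.08,0,0,0,5],[0,0,0.16,0,0,0,5],[0,0,0.24,0,0,0,5],[0,0,0.32,0,0,0,5],[0,0,0.36,0,0,0,5]],
  ],
)

```text
t: 27.15
tcp_pos: [0.5302, -0.1909, 0.0247]
tool_rot: [0.069, 0.705, -0.069, 0.703]
force: [-6.6, -0.6, 1.8]
finger_gap: 0.116
```

```bash
python3 p5.py 0,.0125; python3 - <<'E'
from g import *
S=snap('scene','scene23');
from crop import crop
crop('scene23',(190,140,300,230),7,'a4')
E
```

```text
row [-0.01, -0.02, -0.01] [-0.01, -0.04, -0.0]
t 27.15 tcp [ 0.5302 -0.1909  0.0247] x [-0.003  0.001 -1.   ] y [0.195 0.981 0.   ] F [-6.6 -0.6  1.8] gap 9.9 q [-0.54  0.76  1.73 -0.    0.66 -1.92]
unit coords of pocket 0.13648139409609428 0.5752622418061404 underside 12.218611720019998
```

View pics/a4.png

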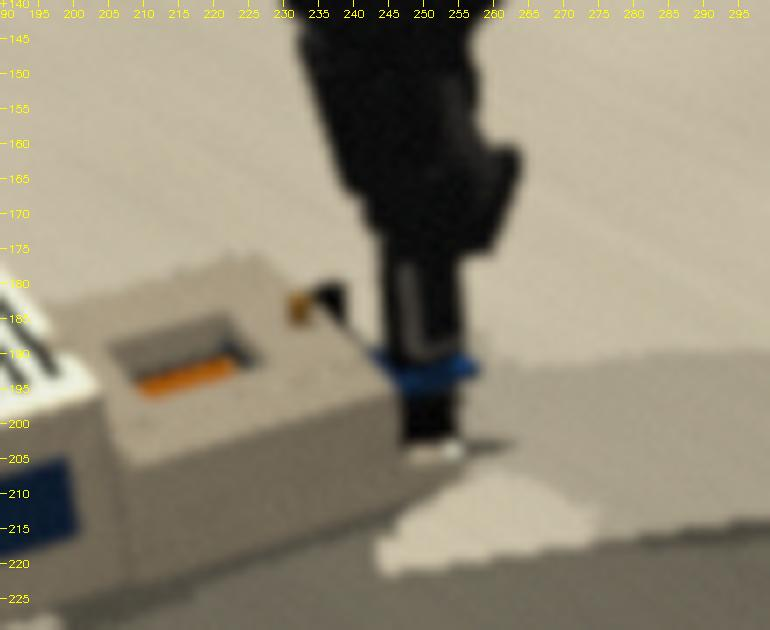

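The force is 6.6 N at a nominal 0 mm. I'll push on gently until the hard stop is clear.

carry_out(
  commands=[
    [[0,0,0.04,0,0,0,5],[0,0,0.08,0,0,0,5],[0,0,0.12,0,0,0,5],[0,0,0.12,0,0,0,5],[0,0,0.12,0,0,0,5]],
  ],
)

```text
t: 27.7
tcp_pos: [0.5302, -0.1908, 0.0248]
tool_rot: [0.07, 0.707, -0.068, 0.701]
force: [-11.2, -1.8, 5.2]
finger_gap: 0.118
```

```bash
python3 p5.py 0,.0125
```

```text
row [-0.01, -0.03, -0.0] [-0.0, -0.1, -0.01]
t 27.7 tcp [ 0.5302 -0.1908  0.0248] x [-0.009  0.003 -1.   ] y [0.195 0.981 0.001] F [-11.2  -1.8   5.2] gap 10.1 q [-0.54  0.76  1.72 -0.    0.67 -1.91]
unit coords of pocket 0.09846115127676569 0.7085924589455415 underside 12.254997983077935
```

carry_out(
  commands=[
    [[0,0,0.1,0,0,0,5],[0,0,0.2,0,0,0,5],[0,0,0.3,0,0,0,5],[0,0,0.35,0,0,0,5],[0,0,0.35,0,0,0,5]],
  ],
)

```text
t: 28.2
tcp_pos: [0.5304, -0.1902, 0.0246]
tool_rot: [0.071, 0.713, -0.066, 0.694]
force: [-26.8, -2.5, 15.8]
finger_gap: 0.12
```

```bash
python3 p5.py 0,.0125
```

```text
row [-0.02, -0.05, -0.01] [0.01, -0.31, -0.04]
t 28.2 tcp [ 0.5304 -0.1902  0.0246] x [-0.026  0.009 -1.   ] y [0.194 0.981 0.004] F [-26.8  -2.5  15.8] gap 10.2 q [-0.54  0.76  1.71 -0.01  0.7  -1.91]
unit coords of pocket 0.1792988613832307 1.3557080183404817 underside 12.096831330017825
```

That's a hard stop: 27 N, well above the catch's 5 to 15 N, with no travel. I'll relax the push and open.

carry_out(
  commands=[
    [[0,0,-0.2,0,0,0,5],[0,0,-0.38,0,0,0,5],[0,0,-0.38,0,0,0,5],[0,0,-0.38,0,0,0,5],[0,0,-0.38,0,0,0,5]],
  ],
)

```text
t: 28.7
tcp_pos: [0.5303, -0.1905, 0.0245]
tool_rot: [0.07, 0.707, -0.068, 0.701]
force: [-8.9, -0.3, 2.6]
finger_gap: 0.117
```

carry_out(
  commands=[
    [[0,0,0,0,0,0,20],[0,0,0,0,0,0,34],[0,0,0,0,0,0,34],[0,0,0,0,0,0,34],[0,0,0,0,0,0,34]],
  ],
)

```text
t: 29.2
tcp_pos: [0.5341, -0.1919, 0.0251]
tool_rot: [0.069, 0.703, -0.07, 0.704]
force: [0.9, 0.6, 0.2]
finger_gap: 0.4
```

carry_out(
  commands=[
    [[-0.3,0,0,0,0,0,34],[-1,0,0,0,0,0,34],[-2.4,0,0,0,0,0,34],[-4,0,0,0,0,0,34],[-5.4,0,0,0,0,0,34]],
  ],
)

```text
t: 29.7
tcp_pos: [0.5336, -0.1917, 0.1621]
tool_rot: [0.069, 0.703, -0.07, 0.704]
force: [0.4, -0.5, -0.6]
finger_gap: 0.396
```

carry_out(
  commands=[
    [[0,1.5,0,0,0,0,34],[0,3.2,0,0,0,0,34],[0,5,-1,0,0,0,34],[0,6.8,-2,0,0,0,34],[0,8,-3,0,0,0,34]],
  ],
)

```text
t: 30.2
tcp_pos: [0.4985, 0.0214, 0.1606]
tool_rot: [0.069, 0.703, -0.069, 0.704]
force: [0.8, -0.0, 0.5]
finger_gap: 0.4
```

```bash
python3 p5.py 0,.0125; python3 - <<'E'
from g import *
S=snap('scene','scene24');snap('top','top24')
from crop import crop
crop('scene24',(190,150,300,230),7,'a4');crop('top24',(380,120,460,220),6,'a5')
E
```

```text
row [5.42, -8.11, 2.88] [-0.01, 0.01, -0.01]
t 30.2 tcp [0.4985 0.0214 0.1606] x [ 0.001  0.    -1.   ] y [0.195 0.981 0.   ] F [ 0.8 -0.   0.5] gap 34.1 q [-0.18  0.47  1.82  0.    0.86 -1.56]
unit coords of pocket -72.13727702009619 202.67284342712884 underside 148.1278358752173
```

View pics/a4.png

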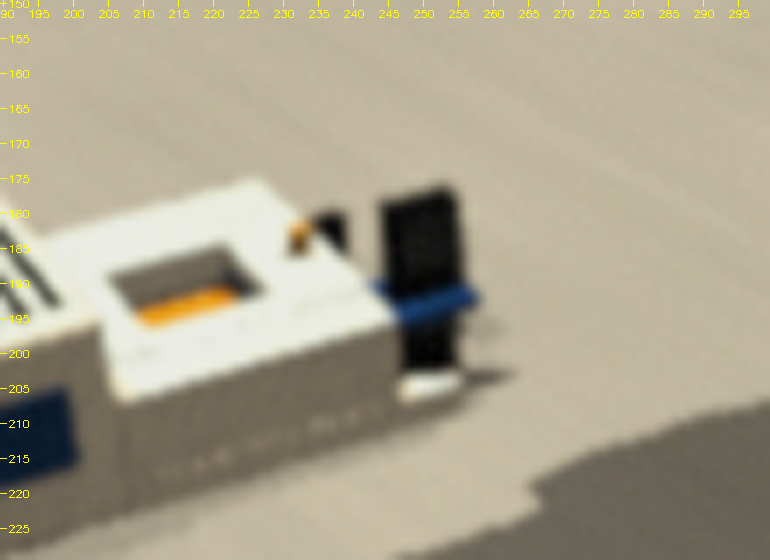

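View pics/a5.png

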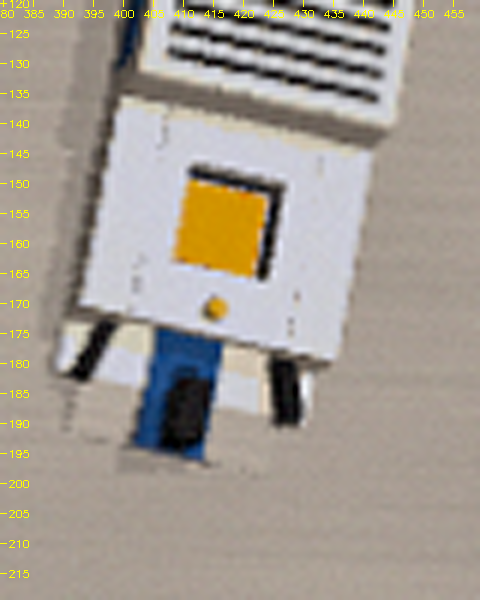

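The roof window is filled with amber, and the tail and fin stick out straight. I'll check the tail's position against home.

```bash
python3 - <<'E'
from g import *
s0=load('top0');s=load('top24');S0=load('scene0');S=load('scene24')
def edge(s,box,z,O,X,Y,n):
    K=8;x0,y0,x1,y1=box;c=cv2.resize(np.ascontiguousarray(s['image'][y0:y1,x0:x1]),None,fx=K,fy=K,interpolation=cv2.INTER_CUBIC)
    h=cv2.cvtColor(c,cv2.COLOR_RGB2HSV);m=((h[:,:,0]>95)&(h[:,:,0]<130)&(h[:,:,1]>120)).astype(np.uint8)
    k=max(cv2.findContours(m,cv2.RETR_EXTERNAL,cv2.CHAIN_APPROX_NONE)[0],key=cv2.contourArea)[:,0,:]
    P=np.array([onz(s,(u_+.5)/K-.5+x0,(v+.5)/K-.5+y0,z)-O for u_,v in k])*1e3
    a=P@X;b=P@Y;q=a<a.min()+25
    print(n,'tail end x',round(np.percentile(a,2),1),'y range',round(b[q].min(),1),round(b[q].max(),1))
edge(s0,(318,197,345,225),.005,SL,SX,SY,'before, slider frame')
edge(s,(398,175,420,200),.017,UN,UX,UY,'now, unit frame')
# fin top in scene: back-right corner & front
for n,c,O,X,Y,z,p in(('before',S0,SL,SX,SY,.04,[(322.4,205.5),(331,201.9),(334,204)]),('now',S,UN,UX,UY,.052,[(244.3,178.3),(253.5,175.8),(255.5,177.5)])):
    print(n,[(round((onz(c,*q,z)-O)@X*1e3,1),round((onz(c,*q,z)-O)@Y*1e3,1)) for q in p])
# other things
for n,b,f in (('green',(220,190,236,216),lambda h:(h[:,:,0]>45)&(h[:,:,0]<85)&(h[:,:,1]>120)),('red',(270,210,310,250),lambda h:((h[:,:,0]<6)|(h[:,:,0]>174))&(h[:,:,1]>170)),('obj',(308,105,332,130),lambda h:h[:,:,2]<90),('box',(228,95,262,138),lambda h:(h[:,:,2]>165)&(h[:,:,1]<40))):
    r=[]
    for q in(s0,s):
        x0,y0,x1,y1=b;h=cv2.cvtColor(np.ascontiguousarray(q['image'][y0:y1,x0:x1]),cv2.COLOR_RGB2HSV);ys,xs=np.nonzero(f(h));r.append((round(xs.mean()+x0,1),round(ys.mean()+y0,1),len(xs)) if len(xs) else None)
    print(n,r)
E
```

```text
before, slider frame tail end x -96.8 y range -13.9 15.2
now, unit frame tail end x -97.1 y range -1.6 16.7
before [(np.float64(-71.8), np.float64(-2.3)), (np.float64(-96.8), np.float64(-3.0)), (np.float64(-96.7), np.float64(7.9))]
now [(np.float64(-73.8), np.float64(-2.4)), (np.float64(-98.0), np.float64(-2.1)), (np.float64(-98.3), np.float64(8.1))]
green [(np.float64(231.1), np.float64(203.4), 43), (np.float64(231.1), np.float64(203.7), 41)]
red [(np.float64(287.0), np.float64(231.0), 267), None]
obj [(np.float64(320.3), np.float64(119.1), 80), (np.float64(319.5), np.float64(120.3), 75)]
box [(np.float64(243.2), np.float64(116.4), 371), (np.float64(244.6), np.float64(116.5), 941)]
```

View pics/top24.png

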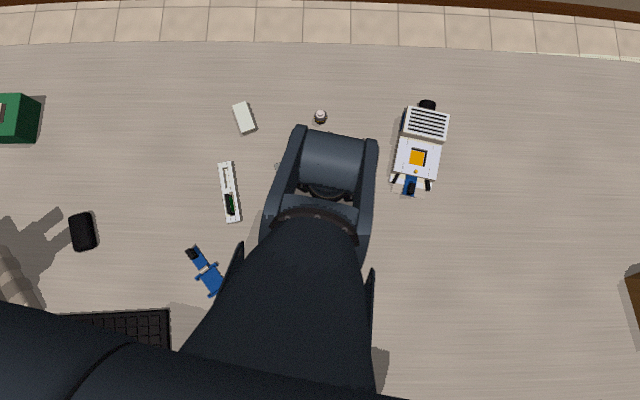

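The tail end is at −97.1 mm in the unit frame against −96.8 mm in the slider frame, which is home within about 0.3 mm. The arm is clear and the bystanders are unmoved where visible. Handing in.

```bash
python3 -c "
from station import manip
print(manip.sign_off())"
```

```text
the job is handed in; nothing more can be done
None
```

The job is handed in at about 30 s of the 72 s allowed; the hand-in gave no verdict. I took the amber filter from the rack, rested it on the easel and retook it by its edges. I then laid it in the pocket of the right-hand slider, slid that past the catch to the stop, let go and moved the arm clear.

**Last checks:**
- **Filter in pocket:** before insertion the window triangulated at z ≈ 14 mm (15 is flush, measurement good to 1–2 mm). It was centred within about 1 mm.
- **Slider home:** pushing further gave 27 N with no travel, above the 5–15 N the catch takes. In the top view the tail ends at −97.1 mm against −96.8 mm expected. The scene view reads about 1.3 mm short, close to that camera's 1 mm bias on the unit.
- **Bystanders:** the green filter, objective and slide box look unmoved in the last top view. The box's pixel count changed between pictures, but its centre moved only about 1.4 px.

**Not confirmed:**
- **Screwdriver:** the arm hid it in the last top picture, so I could not check its final place. I planned no contact with it.
- **Filter flatness and roller:** inside the unit I only saw amber through the roof window. I did not measure flatness there or see the roller drop behind the ridge.
- **Camera disagreement:** the two cameras disagreed by 1–2 mm on the slider and unit. I trimmed the placing moves between them.

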